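# Load the dry block, open the gas and scan both labels

### The job

Stand every sample jar that is out on the bench upright in the dry block, one per pocket and right down, and then turn the gas tap lever fully open. Then take the barcode scanner and scan the block's label first and the gas tap's tag second: each time hold it still for a good second with its window about 10 cm from the label, looking squarely at the middle of it. Lay the scanner flat in the middle of its mat again, and leave everything else on the bench alone.

Things in the scene. Friction and masses are not known exactly. Their poses are not given: they have to be found in the camera images.
- block: aluminium and white dry block bolted to the bench, 110 mm (its x) by 290 mm (its y), its aluminium top face 70 mm above the bench; five round pockets in one row along its y; origin at the centre of its underside. A sloping desk with a label stands on its front (-x) side, reaching out to x = -95 mm and up to 70 mm high
- pocket1 (a point): centre of the floor of pocket 1 of the block: 44 mm bore with a small chamfer, 18 mm deep, floor 52 mm above the bench; pockets are 52 mm apart, all empty at the start
- pocket2 (a point): centre of the floor of pocket 2 of the block: 44 mm bore with a small chamfer, 18 mm deep, floor 52 mm above the bench; pockets are 52 mm apart, all empty at the start
- pocket3 (a point): centre of the floor of pocket 3 of the block: 44 mm bore with a small chamfer, 18 mm deep, floor 52 mm above the bench; pockets are 52 mm apart, all empty at the start
- pocket4 (a point): centre of the floor of pocket 4 of the block: 44 mm bore with a small chamfer, 18 mm deep, floor 52 mm above the bench; pockets are 52 mm apart, all empty at the start
- pocket5 (a point): centre of the floor of pocket 5 of the block: 44 mm bore with a small chamfer, 18 mm deep, floor 52 mm above the bench; pockets are 52 mm apart, all empty at the start
- block_label: white barcode label, 64 x 44 mm, on the sloping desk on the front of the block, about 51 mm above the bench. Its origin is the centre of the printed face; its own z axis points straight out of that face (45 degrees upward, towards the robot at yaw 0), its y axis runs along the long side. Fixed to the block
- tap_stand: gas tap station bolted to the bench: grey base 90 mm (its x) by 150 mm (its y) by 30 mm high with a steel pipe along its y and a brass ball valve at 64 mm height; origin at the centre of its underside; a sloping desk with a tag stands on its front (-x) side, reaching out to x = -86 mm, up to 70 mm high
- tap_tag: white barcode tag, 64 x 44 mm, on the sloping desk on the front of the gas tap station, about 51 mm above the bench. Its origin is the centre of the printed face; its own z axis points straight out of that face (45 degrees upward, towards the robot at yaw 0), its y axis runs along the long side. Fixed to the gas tap station
- tap (a joint): quarter-turn lever of the gas tap, rad: 0 = closed (lever across the pipe, pointing along the station's -x, towards the robot), 1.57 = fully open at its stop (lever along the pipe, pointing along the station's -y); it turns anticlockwise seen from above to open, stays where it is left, and needs about 0.1 N m
- tap_grip (a point): point on the lever 65 mm from its spindle axis, at mid height, 110 mm above the bench; the lever is a black upright bar 12 mm wide, 20 mm high (100 to 120 mm above the bench), reaching 90 mm from the spindle axis, on a hub of 26 mm diameter. The nearest thing below it is the pipe, whose top is at 74 mm, and the brass valve body by the spindle, top at 82 mm
- tap_hinge (a point): point on the lever's vertical spindle axis, 110 mm above the bench
- mat: flat black rubber mat, 190 mm (its x) by 110 mm, level with the bench, on which the scanner lies; origin at its centre
- scanner: hand-held barcode scanner lying flat, 140 mm long along its x, 150 g; grey handle 34 mm wide and 30 mm high from x = -87 to +18 mm, black head 50 mm wide and 34 mm high from x = +19 to +53 mm; origin on its underside, near its centre of mass, under the handle's front part (grip the handle there, or a little behind, across its width)
- scan_window: glass reading window in the scanner's nose, fixed to the scanner at x = 53 mm, 16 mm above its underside; origin at the window, its own x axis is the line of sight, which points forward and 45 degrees downward when the scanner lies flat
- jar1: squat amber glass sample jar with white screw cap, straight cylinder 40 mm in diameter, 54 mm high, 80 g, heavy in its base, standing on the bench; origin at the centre of its underside. Some of the five may be absent
- jar2: squat amber glass sample jar with white screw cap, straight cylinder 40 mm in diameter, 54 mm high, 80 g, heavy in its base, standing on the bench; origin at the centre of its underside. Some of the five may be absent
- jar3: squat amber glass sample jar with white screw cap, straight cylinder 40 mm in diameter, 54 mm high, 80 g, heavy in its base, standing on the bench; origin at the centre of its underside. Some of the five may be absent
- jar4: squat amber glass sample jar with white screw cap, straight cylinder 40 mm in diameter, 54 mm high, 80 g, heavy in its base, standing on the bench; origin at the centre of its underside. Some of the five may be absent
- jar5: squat amber glass sample jar with white screw cap, straight cylinder 40 mm in diameter, 54 mm high, 80 g, heavy in its base, standing on the bench; origin at the centre of its underside. Some of the five may be absent
- dropper: small green bottle with black cap, 42 mm diameter, 95 mm high, a bystander among the jars; origin at the centre of its underside
- beaker: glass beaker, 60 mm diameter, 75 mm high, a bystander near the jars; origin at the centre of its underside
- pipettor: black and grey hand pipette lying on the bench, 175 mm long along its x (from -80 to +94 mm), 24 mm thick, a bystander
- reagent: amber reagent bottle, 72 mm diameter, 150 mm high, a bystander beyond the left end of the block; origin at the centre of its underside
Not all that is in view belongs to the job. Leave any green or turquoise look-alike of the jar3 alone.

How it is judged:
By the outcome, as a careful person would: the job done as asked, in the order asked, and still so for the second after the job is handed in, with the robot touching nothing.
Of jar1, jar2, jar3, jar4, jar5 only 3 to 5 are there at a start; the rules pass over those that are not, and their reading is None.
At some moment in a run one of jar1, jar2, jar3, jar4, jar5, scanner may be knocked a few centimetres aside while the robot is not near it.
It also fails if it takes over 210 s, if anything falls off the work surface, if the arm or the gripper's body presses on something with over 40 N, if the wrist force passes 120 N, or if a joint passes its speed limit or range.

### The arm

A 7-joint arm with a two-finger parallel gripper is mounted at the origin on the work surface. World frame = base frame: x ahead of the robot, y to its left, z up, the work surface at z = 0. Lengths are in m, angles in rad, forces in N, time in s.
With the tool pointing down it reaches from about 0.4 to 0.875 m from the base axis. Payload 4.4 kg.
Tool frame: the origin (TCP) lies midway between the tips of the shut fingers; the grasp point (between the pads) lies 19 mm behind it (robot.grip_point_offset is the distance from the TCP to the grasp point, in m); z points along the fingers, y is the line along which they close (so a half turn about z gives the same grasp; the last joint's range is limited). The gripper opens to 85 mm and grips with 20 to 120 N. Pads are 22 mm wide; open, the fingers measure 114 mm over their backs; the gripper's body (76 mm by 85 mm) begins 54 mm behind the grasp point. The pads swing forward as they close: fully open they stand 13 mm farther back than shut.
Start: joints at [1.039, 0.628, 0.038, 1.517, -0.027, 0.996, -0.02], TCP at [0.292, -0.581, 0.231] pointing down, gripper open.
Joint ranges: [-3.06, 3.06], [-0.37, 2.12], [-1.25, 1.32], [0.18, 2.47], [-1.1, 4.24], [0.23, 1.98], [-2.94, 2.94]. Speed limits (rad/s): [2.57, 2.57, 3.14, 3.14, 3.14, 3.14, 3.14].

### API

Orientations are given as a 3x3 rotation matrix whose columns are the frame's x, y, z axes.
In Python, from rig import robot gives the robot as it stands.
- The arm moves only by the tool servo_tool, never from a script. Its argument "commands" is a list of rows, each a list of 5 numbers: the shift along the tool's x, y, z in m, then the turn about the tool's z in degrees, then the finger opening in m, from 0 to 0.0854. A call has 1 to 10 rows; each row shifts and turns the commanded pose from where the row before left it, along the tool's axes as they then stand; what a row does not reach is not made up. A row lasts 1/8 s, in which the tool goes at most 62.5 mm and 10.7 degrees, less where a joint would pass 70% of its speed; a pose out of reach is approached as far as the arm can. A call is refused whole if a number of a shift passes 0.0625 or a number of a turn 10.7, either way. A call with a gripper value outside its range is refused whole. The fingers move at their own pace and stop on an object; "newtons" is the grip in N (left out, the last holds). Time passes only in rows, so rows that do not move let the fingers close. It gives the time, the measured TCP pose, the force, the opening and the grip force at its end, in the units of the state.
- robot.get_obs(): the state, without advancing time (a new reading comes with each control period).
- robot.read_camera(name): name is "scene" or "top" or "wrist"; returns (picture, depth): 480x640x3 uint8, red, green, blue; 480x640 float32, m along the optical axis (not along the pixel's ray), 0 where there is no reading.
- robot.camera_model(name): a dict with "K" (3x3 intrinsics, pixels), "T" (4x4, takes a point from camera to world coordinates); the wrist camera has in their place "hand_eye" (4x4, takes a point from camera to tool coordinates, whose origin is the TCP and whose axes are the flange's). Camera axes: x right, y down, z forward; pixel columns grow to the right and rows downward; lengths in m; the calibration is good to about 2 mm. A picture is of the moment at which its call begins: read the wrist's pose just before it. camera_model takes no time and is no camera call.
- robot.close_job(): hands the job in; it is judged then, once.
The state is a dict: "clock": time; "qpos": joint angles; "joint_velocities": joint speeds; "joint_torque": joint torques, N m; "ee_pos": TCP position; "tcp_rot": TCP orientation; "force": force on the tool from outside, world axes, zero at the start; "moment": the same for the moment, N m; "opening": finger opening in m; "grasp_force": force on a finger pad.
Only numpy, scipy, OpenCV 4.12 (cv2) and the standard library are available. Lean on these libraries where they do the work, as an engineer would, in place of code of your own. Each camera call takes 0.05 s, during which the arm holds its last target. There are 200 camera calls.

## Working session

There is one attempt and no reset: what is moved stays moved. The work goes in short steps, Python scripts to look and compute and a tool call to move; the robot and the scene stay as the last step left them, time stands still between calls to the robot, and variables do not carry over. Pictures are saved under pics/ and viewed, at most 14 in all, crops included, and the job is handed in when it is done.

Besides the shell and the picture viewer there is one more tool, called after "Emit:" as name(argument=value, ...), one argument or row to a line, values as JSON. servo_tool: Moves the arm, as the interface text tells. Its arguments: {"type":"object","properties":{"commands":{"type":"array"},"newtons":{"type":"number"}},"required":["commands"]}

```bash
ls; mkdir -p pics; python3 - <<'E'
from rig import robot
import cv2, numpy as np
o=robot.get_obs(); print({k:np.round(v,3).tolist() for k,v in o.items()}, robot.grip_point_offset)
for n in ("scene","top"):
    p,d=robot.read_camera(n); cv2.imwrite(f"pics/{n}0.png",p[:,:,::-1]); np.save(f"pics/{n}0.npy",d)
    m=robot.camera_model(n); print(n,np.round(m["K"],1).tolist(),np.round(m["T"],3).tolist())
print(np.round(robot.camera_model("wrist")["hand_eye"],3).tolist())
E
```

```text
pics
{'clock': 0.0, 'qpos': [1.039, 0.629, 0.038, 1.518, -0.027, 0.996, -0.02], 'joint_velocities': [-0.001, -0.002, 0.001, -0.001, -0.0, 0.001, -0.0], 'joint_torque': [0.001, -56.34, 1.226, -19.345, 0.011, 0.01, -0.0], 'ee_pos': [0.292, -0.58, 0.23], 'tcp_rot': [[0.893, 0.449, -0.001], [0.449, -0.893, 0.002], [-0.0, -0.002, -1.0]], 'force': [0.617, 0.641, -0.04], 'moment': [-0.01, 0.006, 0.037], 'grasp_force': 0.0, 'opening': 0.085} 0.0187
scene [[500.5, 0.0, 322.2], [0.0, 500.5, 235.0], [0.0, 0.0, 1.0]] [[-0.559, 0.497, -0.664, 1.299], [0.829, 0.313, -0.464, 0.578], [-0.023, -0.809, -0.587, 0.758], [0.0, 0.0, 0.0, 1.0]]
top [[481.0, 0.0, 326.8], [0.0, 481.0, 237.0], [0.0, 0.0, 1.0]] [[0.026, -0.986, 0.167, 0.34], [-1.0, -0.024, 0.016, 0.031], [-0.012, -0.168, -0.986, 1.254], [0.0, 0.0, 0.0, 1.0]]
[[-0.0, -0.964, -0.264, 0.066], [1.0, -0.0, -0.0, -0.001], [-0.0, -0.264, 0.964, -0.142], [0.0, 0.0, 0.0, 1.0]]
```

View pics/top0.png

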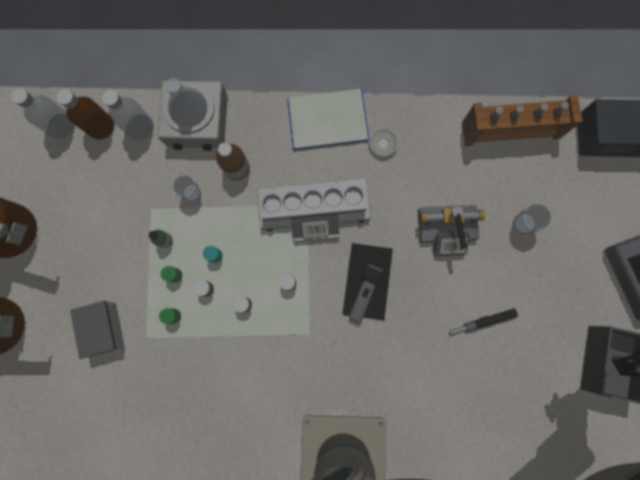

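View pics/scene0.png

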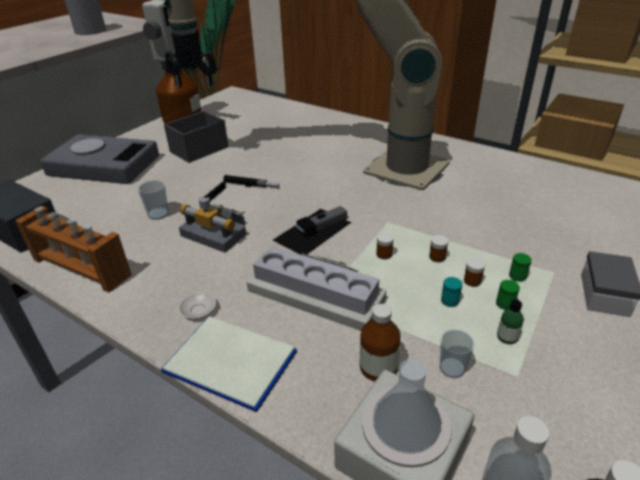

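```bash
cat > h.py <<'E'
import cv2, numpy as np
from rig import robot
def ray(m,T,px,z):
    "pixel(s) -> world points on plane z"
    px=np.atleast_2d(px).astype(float); K=m["K"]
    d=np.c_[(px[:,0]-K[0,2])/K[0,0],(px[:,1]-K[1,2])/K[1,1],np.ones(len(px))]@T[:3,:3].T
    c=T[:3,3]; s=(z-c[2])/d[:,2]; return c+d*s[:,None]
def pts(m,T,d):
    "world point of every pixel from depth"
    K=m["K"]; v,u=np.mgrid[:d.shape[0],:d.shape[1]]
    P=np.stack([(u-K[0,2])/K[0,0]*d,(v-K[1,2])/K[1,1]*d,d],-1); return P@T[:3,:3].T+T[:3,3]
def wrist(name=None):
    o=robot.get_obs(); p,d=robot.read_camera("wrist"); m=robot.camera_model("wrist")
    F=np.eye(4); F[:3,:3]=o["tcp_rot"]; F[:3,3]=o["ee_pos"]; T=F@np.array(m["hand_eye"])
    if name: cv2.imwrite(f"pics/{name}.png",p[:,:,::-1])
    return p,d,m,T,o
def blobs(mask,lo=20,hi=1e9):
    n,l,s,c=cv2.connectedComponentsWithStats(mask.astype(np.uint8))
    return [(l==i,s[i],c[i]) for i in range(1,n) if lo<=s[i,4]<=hi]
E
python3 - <<'E'
from h import *
p=cv2.imread("pics/top0.png"); d=np.load("pics/top0.npy"); m=robot.camera_model("top"); T=np.array(m["T"]); P=pts(m,T,d)
hsv=cv2.cvtColor(p,cv2.COLOR_BGR2HSV)
# things standing about 54 mm in the jar area
for b,s,c in blobs((P[...,2]>.035)&(P[...,2]<.16)&(d>0),30):
    q=P[b]; t=q[q[:,2]>np.percentile(q[:,2],90)-.006]
    print(np.round(c),s[4],"top z %.3f"%np.percentile(q[:,2],95),"ctr",np.round(t.mean(0),3),"hsv",np.median(hsv[b],0), "ext",np.round(np.ptp(q,axis=0),3))
z=cv2.resize(p[170:330,250:520],None,fx=2.9,fy=2.9,interpolation=cv2.INTER_CUBIC); cv2.imwrite("pics/z.png",z)
E
```

```text
[199. 123.] 4538 top z 0.149 ctr [0.821 0.377 0.145] hsv [45.  8. 90.] ext [0.25  0.233 0.125]
[ 66. 115.] 2297 top z 0.140 ctr [0.844 0.736 0.136] hsv [30. 13. 68.] ext [0.081 0.191 0.125]
[566. 120.] 6076 top z 0.126 ctr [ 0.86  -0.441  0.127] hsv [14. 32. 61.] ext [0.124 0.454 0.117]
[129. 116.] 1038 top z 0.138 ctr [0.843 0.571 0.135] hsv [90.  7. 89.] ext [0.078 0.077 0.124]
[184. 186.] 327 top z 0.078 ctr [0.667 0.421 0.075] hsv [ 90.   6. 102.] ext [0.06  0.059 0.047]
[313. 205.] 4136 top z 0.073 ctr [0.637 0.09  0.07 ] hsv [105.   4. 135.] ext [0.144 0.279 0.043]
[ 13. 226.] 1216 top z 0.132 ctr [0.57  0.832 0.128] hsv [ 14. 121.  47.] ext [0.144 0.067 0.106]
[535. 217.] 626 top z 0.092 ctr [ 0.603 -0.464  0.089] hsv [90.  6. 96.] ext [0.072 0.073 0.06 ]
[452. 227.] 1516 top z 0.120 ctr [ 0.571 -0.266  0.119] hsv [45. 12. 82.] ext [0.109 0.157 0.09 ]
[158. 237.] 274 top z 0.095 ctr [0.534 0.481 0.094] hsv [60.  33.5 62. ] ext [0.04  0.041 0.066]
[629. 265.] 1233 top z 0.065 ctr [ 0.502 -0.704  0.061] hsv [108.  13.  62.] ext [0.195 0.071 0.034]
[211. 253.] 219 top z 0.057 ctr
[... 336 characters left out ...]
xt [0.039 0.038 0.024]
[201. 287.] 227 top z 0.057 ctr [0.41  0.363 0.054] hsv [ 60.   2. 147.] ext [0.039 0.041 0.024]
[241. 303.] 221 top z 0.058 ctr [0.371 0.261 0.054] hsv [ 60.   2. 147.] ext [0.038 0.04  0.025]
[  7. 323.] 633 top z 0.094 ctr [0.311 0.825 0.091] hsv [ 15. 102.  48.] ext [0.13  0.052 0.073]
[ 94. 328.] 2076 top z 0.074 ctr [0.301 0.618 0.07 ] hsv [105.   7.  78.] ext [0.138 0.118 0.042]
[167. 315.] 236 top z 0.058 ctr [0.338 0.443 0.055] hsv [ 65. 121.  97.] ext [0.039 0.039 0.027]
[605. 361.] 1518 top z 0.102 ctr [ 0.256 -0.617  0.1  ] hsv [60.  7. 40.] ext [0.174 0.13  0.071]
[342. 448.] 777 top z 0.154 ctr [0.055 0.005 0.151] hsv [30. 21. 55.] ext [0.065 0.132 0.125]
```

View pics/z.png

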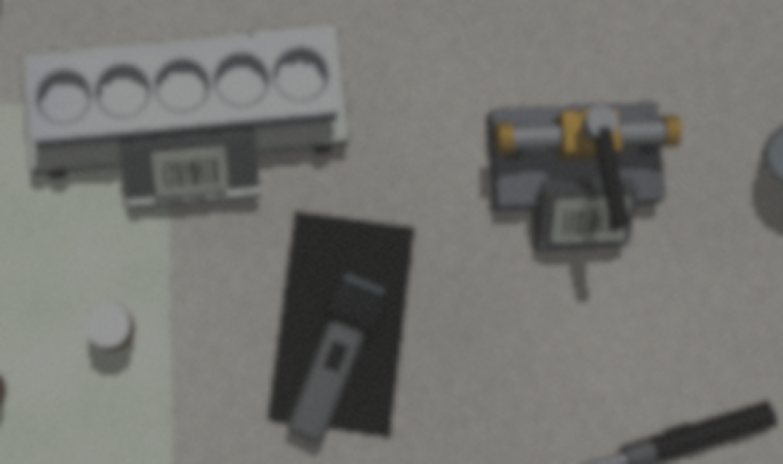

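```bash
python3 - <<'E'
from h import *
p=cv2.imread("pics/top0.png"); d=np.load("pics/top0.npy"); m=robot.camera_model("top"); T=np.array(m["T"]); P=pts(m,T,d)
v=cv2.cvtColor(p,cv2.COLOR_BGR2HSV)[...,2].astype(int); X,Y,Z=P[...,0],P[...,1],P[...,2]
def rect(mask,name):
    c=P[mask][:,:2].astype(np.float32); r=cv2.minAreaRect(c); print(name,mask.sum(),np.round(r[0],4),np.round(r[1],4),round(r[2],2),"z %.3f"%np.median(Z[mask]))
blk=(X>.5)&(X<.75)&(Y<.25)&(Y>-.1)
top=(Z>.064)&(Z<.078)&blk&(X>.57); rect(top,"block top")
# pockets: holes within the filled top contour
f=np.zeros_like(v,np.uint8); cs,_=cv2.findContours(top.astype(np.uint8),0,2); cv2.drawContours(f,[cv2.convexHull(max(cs,key=cv2.contourArea))],-1,1,-1)
for b,s,c in blobs((f>0)&(Z<.062),40): print(" pocket",s[4],np.round(np.median(P[b],0),4))
for nm,(x0,x1,y0,y1) in dict(block=(235,330,200,235),x=(0,1,0,1)).items(): pass
lab=(X>.51)&(X<.6)&(Y>.0)&(Y<.16)&(Z>.03)&(Z<.068)
print("v pct",np.percentile(v[lab],[10,50,90]))
for nm,reg in (("blk",lab),("tag",(X>.46)&(X<.56)&(Y<-.2)&(Y>-.33)&(Z>.03)&(Z<.068))):
    b0=max(blobs(cv2.morphologyEx((reg&(v>85)).astype(np.uint8),cv2.MORPH_CLOSE,np.ones((5,5))),20),key=lambda t:t[1][4])
    q=P[b0[0]]; w=np.linalg.svd(q-q.mean(0))[2]; n=w[2]*np.sign(w[2][2]); print(nm,b0[1],"mean",np.round(q.mean(0),4),"long",np.round(w[0],3),"n",np.round(n,3)); 
    pr=(q-q.mean(0))@w.T; print("  ext",np.round(np.ptp(pr,axis=0),3),"mid",np.round(q.mean(0)+((pr.max(0)+pr.min(0))/2)@w,4))
tap=(X>.45)&(X<.7)&(Y<-.15)&(Y>-.4)
rect(tap&(Z>.02)&(Z<.045)&(X>.53),"base"); rect(tap&(Z>.105)&(Z<.13),"lever")
q=P[tap&(Z>.105)&(Z<.13)]; print("lever x range",np.round(q[q[:,0].argmin()],3),np.round(q[q[:,0].argmax()],3)); w=np.linalg.svd(q[:,:2]-q[:,:2].mean(0))[2][0]; print("dir",w,"mean",q.mean(0))
mat=(X>.3)&(X<.6)&(Y<.05)&(Y>-.18)&(Z<.012)&(v<45); rect(mat,"mat")
mm=(X>.28)&(X<.56)&(Y<.04)&(Y>-.16)&(Z>.018)&(Z<.05); rect(mm,"scanner"); rect(mm&(v>60),"handle"); rect(mm&(v<=52)&(X>.43),"head")
E
```

```text
block top 1982 [0.624  0.0894] [0.1052 0.2667] 6.81 z 0.070
 pocket 220 [ 0.6547 -0.013   0.0522]
 pocket 217 [0.648  0.0404 0.0525]
 pocket 221 [0.6418 0.0919 0.0521]
 pocket 218 [0.6354 0.1434 0.0522]
 pocket 212 [0.629  0.1964 0.0519]
v pct [ 62.  73. 104.]
blk [302 220  27  19 394] mean [0.5645 0.0817 0.0536] long [-0.16  -0.039  0.986] n [0.98  0.111 0.163]
  ext [1.25  0.065 0.049] mid [0.464  0.0573 0.6409]
tag [440 238  26  16 201] mean [ 0.5287 -0.2579  0.0501] long [-0.339 -0.831 -0.441] n [-0.716 -0.076  0.694]
  ext [0.082 0.054 0.017] mid [ 0.5263 -0.2667  0.045 ]
base 973 [ 0.5842 -0.2625] [0.1111 0.1504] 3.49 z 0.030
lever 311 [ 0.5665 -0.2709] [0.1026 0.025 ] 14.1 z 0.118
lever x range [ 0.515 -0.276  0.11 ] [ 0.616 -0.267  0.117]
dir [-0.98666632 -0.16275617] mean [ 0.57027595 -0.26577697  0.11743067]
mat 1749 [ 0.4395 -0.0562] [0.1006 0.18  ] 83.29 z 0.002
scanner 882 [ 0.4559 -0.0378] [0.233  0.1056] 13.03 z 0.031
handle 529 [ 0.4558 -0.0376] [0.233  0.1052] 13.03 z 0.029
head 257 [ 0.448  -0.0631] [0.0496 0.0421] 70.17 z 0.034
```

Emit:
servo_tool(
  commands=[
    [0, 0, -0.023, 8.9, 0.085],
    [0, 0, -0.023, 8.9, 0.085],
    [0, 0, -0.023, 8.9, 0.085],
    [0.035, -0.0425, 0, 0, 0.085],
    [0.035, -0.0425, 0, 0, 0.085],
    [0.035, -0.0425, 0, 0, 0.085],
    [0.035, -0.0425, 0, 0, 0.085],
    [0.035, -0.0425, 0, 0, 0.085],
    [0.035, -0.0425, 0, 0, 0.085],
    [0.035, -0.0425, 0, 0, 0.085],
  ],
)

```text
clock: 1.35
ee_pos: [0.5378, -0.2817, 0.3]
tcp_rot: [[1.0, -0.0, -0.001], [-0.0, -1.0, 0.0], [-0.001, -0.0, -1.0]]
force: [0.5, -0.8, 0.2]
opening: 0.0852
grasp_force: 0.0
```

Emit:
servo_tool(
  commands=[
    [0.035, -0.0425, 0, 0, 0.085],
    [0, 0, 0, 0, 0.085],
    [0, 0, 0, 0, 0.085],
  ],
)

```text
clock: 1.72
ee_pos: [0.5715, -0.2411, 0.2998]
tcp_rot: [[1.0, -0.0, -0.001], [-0.0, -1.0, -0.0], [-0.001, 0.0, -1.0]]
force: [-0.6, -1.2, 0.2]
opening: 0.0853
grasp_force: 0.0
```

```bash
python3 - <<'E'
from h import *
p,d,m,T,o=wrist("wtap"); np.savez("pics/wtap.npz",p=p,d=d,T=T); print(m["K"],o["ee_pos"],o["tcp_rot"].round(3) if hasattr(o["tcp_rot"],"round") else o["tcp_rot"],o["clock"])
E
```

```text
[[372.61210972   0.         326.16608124]
 [  0.         372.61210972 238.60628167]
 [  0.           0.           1.        ]] [ 0.57150041 -0.2410931   0.29980194] [[ 1.    -0.    -0.001]
 [-0.    -1.    -0.   ]
 [-0.001  0.    -1.   ]] 1.725
```

Emit:
servo_tool(
  commands=[
    [0.01, -0.055, 0, 0, 0.085],
    [0.01, -0.055, 0, 0, 0.085],
    [0.01, -0.055, 0, 0, 0.085],
    [0.01, -0.055, 0, 0, 0.085],
    [0.01, -0.055, 0, 0, 0.085],
    [0.01, -0.055, 0, 0, 0.085],
    [0, 0, 0, 0, 0.085],
    [0, 0, 0, 0, 0.085],
  ],
)

```text
clock: 2.78
ee_pos: [0.632, 0.0869, 0.3002]
tcp_rot: [[1.0, -0.002, -0.0], [-0.002, -1.0, -0.002], [-0.0, 0.002, -1.0]]
force: [1.0, -1.7, 0.6]
opening: 0.0853
grasp_force: 0.0
```

```bash
python3 - <<'E'
from h import *
p,d,m,T,o=wrist("wblk"); np.savez("pics/wblk.npz",p=p,d=d,T=T); print(o["ee_pos"],o["clock"])
a=cv2.imread("pics/wtap.png"); b=cv2.imread("pics/wblk.png"); cv2.imwrite("pics/both.png",cv2.resize(np.vstack([a,b]),(400,600)))
E
```

```text
[0.63204689 0.08686358 0.30023499] 2.775
```

View pics/both.png

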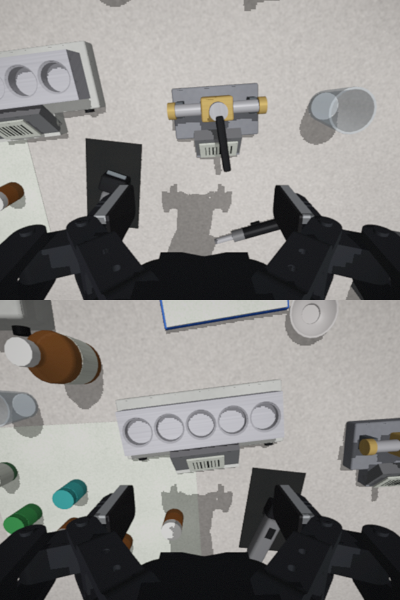

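```bash
python3 - <<'E'
from h import *
m=robot.camera_model("wrist")
for nm in("wtap","wblk"):
    f=np.load(f"pics/{nm}.npz"); p,d,T=f["p"],f["d"],f["T"]; P=pts(m,T,d); X,Y,Z=P[...,0],P[...,1],P[...,2]
    v=cv2.cvtColor(p,cv2.COLOR_RGB2HSV)[...,2].astype(int); ok=(d>0)&(np.arange(480)[:,None]<300)
    def rect(mask,n):
        c=P[mask][:,:2].astype(np.float32); r=cv2.minAreaRect(c); print(n,mask.sum(),np.round(r[0],4),np.round(r[1],4),round(r[2],2),"z %.3f"%np.median(Z[mask]))
    def label(reg,n):
        b=max(blobs(cv2.morphologyEx((reg&(v>np.percentile(v[reg],60))).astype(np.uint8),cv2.MORPH_CLOSE,np.ones((7,7))),50),key=lambda t:t[1][4])[0]&(d>0)
        q=P[b]; q=q[np.abs(q[:,2]-.051)<.025]; w=np.linalg.svd(q-q.mean(0),full_matrices=False)[2]; nn=w[2]*np.sign(w[2][2]); pr=(q-q.mean(0))@w.T; lo,hi=np.percentile(pr,[1,99],axis=0)
        print(n,b.sum(),"mid",np.round(q.mean(0)+((lo+hi)/2)@w,4),"long",np.round(w[0],3),"n",np.round(nn,3),"ext",np.round(hi-lo,3))
    if nm=="wblk":
        top=ok&(Z>.066)&(Z<.074)&(X>.57)&(Y<.26)&(Y>-.1); rect(top,"top")
        g=np.zeros(top.shape,np.uint8); cv2.drawContours(g,[cv2.convexHull(np.argwhere(top)[:,::-1].astype(np.int32))],-1,1,-1)
        for b,s,c in blobs((g>0)&~top,200):
            cc,_=cv2.findContours(b.astype(np.uint8),0,2); e=cv2.fitEllipse(max(cc,key=len)); print(" pocket",s[4],np.round(ray(m,T,e[0],.069)[0],4),np.round(e[1],1))
        label(ok&(Z>.03)&(Z<.067)&(X>.51)&(X<.6)&(Y>.03)&(Y<.14),"label")
    else:
        t=ok&(X>.45)&(X<.7)&(Y<-.15)&(Y>-.36)
        rect(t&(Z>.022)&(Z<.036)&(X>.53),"base"); L=t&(Z>.112)&(Z<.125); rect(L,"lever+hub"); q=P[L]
        print(" lever far",np.round(q[q[:,0].argmin()],3),np.round(q[q[:,0].argmax()],3))
        for lo in(.5,.52,.54,.56): s=q[(q[:,0]>lo)&(q[:,0]<lo+.02)]; print("  ",len(s),s.mean(0).round(4), np.ptp(s[:,1]).round(3))
        hb=t&(Z>.105)&(v>110); rect(hb,"hub"); rect(t&(Z>.05)&(Z<.08)&(X>.56),"pipe")
        label(ok&(Z>.03)&(Z<.067)&(X>.46)&(X<.545)&(Y<-.2)&(Y>-.33),"tag")
E
```

```text
base 5930 [ 0.5922 -0.2619] [0.09   0.1502] 3.77 z 0.029
lever+hub 1813 [ 0.564  -0.2641] [0.1024 0.0254] 4.74 z 0.118
 lever far [ 0.513 -0.273  0.117] [ 0.615 -0.261  0.113]
   65 [ 0.5173 -0.2747  0.1187] 0.011
   278 [ 0.5299 -0.2729  0.1186] 0.014
   290 [ 0.5501 -0.2695  0.1187] 0.015
   296 [ 0.57   -0.2663  0.1188] 0.015
hub 712 [ 0.5665 -0.2753] [0.102 0.036] 14.07 z 0.117
pipe 3152 [ 0.5913 -0.2611] [0.1568 0.0626] 89.99 z 0.072
tag 455 mid [ 0.5278 -0.2461  0.0508] long [-0.717  0.014 -0.697] n [-0.697 -0.036  0.716] ext [0.044 0.024 0.003]
top 11900 [0.6257 0.0905] [0.0968 0.2671] 6.82 z 0.069
 pocket 1509 [ 0.65   -0.0109  0.069 ] [41.7 44.5]
 pocket 1489 [0.6439 0.0406 0.069 ] [41.9 43.6]
 pocket 1468 [0.6379 0.0917 0.069 ] [42.3 42.7]
 pocket 1451 [0.6318 0.1429 0.069 ] [41.3 43.5]
 pocket 1435 [0.6255 0.1943 0.069 ] [40.3 43.8]
 pocket 3088 [0.5891 0.1007 0.069 ] [ 21.5 253.1]
label 2420 mid [0.5694 0.0829 0.0516] long [-0.094  0.996  0.001] n [-0.4   -0.038  0.916] ext [0.1   0.052 0.019]
```

Emit:
servo_tool(
  commands=[
    [-0.04, -0.0124, 0.028, 0, 0.07],
    [-0.04, -0.0124, 0.028, 0, 0.07],
    [-0.04, -0.0124, 0.028, 0, 0.07],
    [-0.04, -0.0124, 0.028, 0, 0.07],
    [-0.042, -0.0124, 0.028, 0, 0.07],
    [0, 0, 0, 0, 0.07],
    [0, 0, 0, 0, 0.07],
  ],
)

```text
clock: 3.7
ee_pos: [0.4317, 0.1499, 0.1609]
tcp_rot: [[1.0, -0.003, 0.002], [-0.003, -1.0, -0.0], [0.002, 0.0, -1.0]]
force: [0.7, 0.9, 0.8]
opening: 0.07
grasp_force: 0.0
```

```bash
cat >> h.py <<'E'
def jar(zt=.054):
    "nearest white cap to the tool axis, from the wrist camera"
    p,d,m,T,o=wrist("jar"); P=pts(m,T,d); hs=cv2.cvtColor(p,cv2.COLOR_RGB2HSV); e=o["ee_pos"]
    mk=(d>0)&(np.abs(P[...,2]-zt)<.006)&(hs[...,1]<60)&(hs[...,2]>80)
    for b,s,c in blobs(mk,300):
        cc,_=cv2.findContours(b.astype(np.uint8),0,2); (u,r)=cv2.minEnclosingCircle(max(cc,key=len)); q=ray(m,T,u,zt)[0]
        print("cap",s[4],"ctr",q.round(4),"diam %.3f"%(2*r/m["K"][0,0]*np.median(d[b])),"mean",P[b].mean(0).round(4),"tool dx %.4f dy %.4f"%tuple(o["tcp_rot"].T[:2]@(q-e)))
    print("ee",np.round(e,4),"t",o["clock"])
E
python3 - <<'E'
from h import *
jar()
m=robot.camera_model("wrist")
for nm,(cx,cy) in dict(wtap=(.5278,-.266),wblk=(.565,.083)).items():
    f=np.load(f"pics/{nm}.npz"); p,d,T=f["p"],f["d"],f["T"]; K=m["K"]; q=np.linalg.inv(T)@np.r_[cx,cy,.051,1]; u=K[:2,:2]@(q[:2]/q[2])+K[:2,2]; print(nm,u.round(1))
    u=u.round().astype(int); c=p[u[1]-40:u[1]+40,u[0]-60:u[0]+60,::-1]; cv2.imwrite(f"pics/c_{nm}.png",cv2.resize(c,None,fx=5,fy=5))
a=cv2.imread("pics/c_wtap.png");b=cv2.imread("pics/c_wblk.png");cv2.imwrite("pics/lab.png",cv2.resize(np.vstack([a,b]),(450,600)))
E
```

```text
cap 1096 ctr [0.565  0.1002 0.054 ] diam 0.037 mean [0.5647 0.1023 0.0543] tool dx 0.1332 dy 0.0493
cap 584 ctr [0.567 0.077 0.054] diam 0.028 mean [0.5676 0.077  0.0543] tool dx 0.1353 dy 0.0724
cap 356 ctr [0.5685 0.0558 0.054 ] diam 0.020 mean [0.5692 0.056  0.0534] tool dx 0.1369 dy 0.0937
cap 2465 ctr [0.4293 0.1503 0.054 ] diam 0.039 mean [0.429  0.1503 0.0531] tool dx -0.0026 dy -0.0004
cap 2514 ctr [0.4099 0.3616 0.054 ] diam 0.045 mean [0.4092 0.3623 0.0529] tool dx -0.0226 dy -0.2116
cap 1568 ctr [0.3736 0.2624 0.054 ] diam 0.039 mean [0.3748 0.2657 0.0529] tool dx -0.0586 dy -0.1124
ee [0.4317 0.1499 0.1609] t 3.7
wtap [349.4 240.7]
wblk [329.9 261.2]
```

View pics/lab.png

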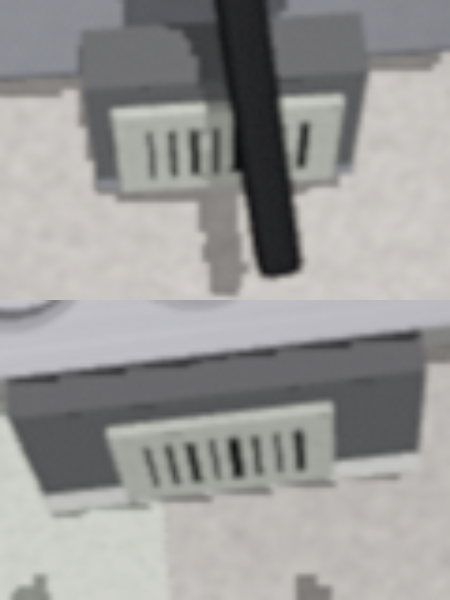

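Emit:
servo_tool(
  commands=[
    [-0.0025, 0, 0.045, 0, 0.07],
    [0, 0, 0.05, 0, 0.07],
    [0, 0, 0.042, 0, 0.07],
    [0, 0, 0, 0, 0.07],
    [0, 0, 0, 0, 0.03],
    [0, 0, 0, 0, 0.03],
    [0, 0, 0, 0, 0.03],
    [0, 0, 0, 0, 0.03],
    [0, 0, 0, 0, 0.03],
  ],
  newtons=30,
)

```text
clock: 4.88
ee_pos: [0.4261, 0.1547, 0.0435]
tcp_rot: [[1.0, -0.001, -0.008], [-0.001, -1.0, 0.01], [-0.008, -0.01, -1.0]]
force: [1.1, -0.7, 6.5]
opening: 0.0385
grasp_force: 35.6
```

```bash
python3 - <<'E'
from h import *
o=robot.get_obs(); print({k:np.round(v,3).tolist() for k,v in o.items()})
E
```

```text
{'clock': 4.875, 'qpos': [-0.484, 0.706, 0.123, 2.196, -0.361, 0.264, -1.612], 'joint_velocities': [0.001, 0.0, -0.0, -0.0, -0.0, -0.001, 0.0], 'joint_torque': [-0.477, -43.524, 1.498, -5.206, -0.09, 0.061, 0.001], 'ee_pos': [0.426, 0.155, 0.044], 'tcp_rot': [[1.0, -0.001, -0.008], [-0.001, -1.0, 0.01], [-0.008, -0.01, -1.0]], 'force': [1.078, -0.669, 6.454], 'moment': [-0.193, -0.094, -0.005], 'grasp_force': 35.581, 'opening': 0.038}
```

Emit:
servo_tool(
  commands=[
    [0, 0, -0.03, 0, 0.03],
    [0, 0, -0.05, 0, 0.03],
    [0, 0, -0.05, 0, 0.03],
    [0, 0, 0, 0, 0.03],
    [0, 0, 0, 0, 0.03],
  ],
)

```text
clock: 5.5
ee_pos: [0.4259, 0.1535, 0.1725]
tcp_rot: [[1.0, 0.0, -0.011], [0.0, -1.0, 0.01], [-0.011, -0.01, -1.0]]
force: [-0.8, -0.1, -0.1]
opening: 0.0382
grasp_force: 35.4
```

```bash
cat >> h.py <<'E'
def st():
    import json
    o=robot.get_obs(); print({k:np.round(v,4).tolist() for k,v in o.items() if k in("clock","qpos","ee_pos","tcp_rot","force","opening","grasp_force")})
    open("log.jsonl","a").write(json.dumps([np.array(o[k]).tolist() for k in("qpos","ee_pos","tcp_rot")])+"\n")
E
python3 - <<'E'
from h import *
st()
p,d,m,T,o=wrist(); P=pts(m,T,d); hs=cv2.cvtColor(p,cv2.COLOR_RGB2HSV); ee=o["ee_pos"]
cv2.imwrite("pics/held.png",cv2.resize(p[:,:,::-1],(400,300)))
E
```

```text
{'clock': 5.5, 'qpos': [-0.6135, 0.4646, 0.3016, 2.1107, -0.258, 0.6073, -1.6985], 'ee_pos': [0.4259, 0.1535, 0.1725], 'tcp_rot': [[0.9999, 0.0, -0.0109], [0.0002, -1.0, 0.0096], [-0.0109, -0.0096, -0.9999]], 'force': [-0.7914, -0.1266, -0.1228], 'grasp_force': 35.4271, 'opening': 0.0382}
```

View pics/held.png

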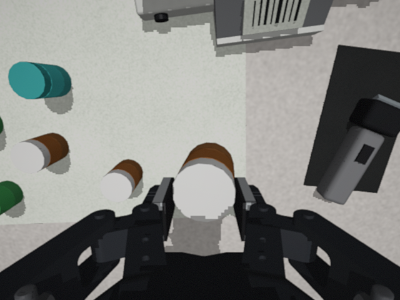

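```bash
cat >> h.py <<'E'
def held(lo=-.02,hi=.06):
    "cap of the jar in hand: centre in tool coordinates"
    p,d,m,T,o=wrist(); F=np.array(o["tcp_rot"]); e=np.array(o["ee_pos"]); P=(pts(m,T,d)-e)@F; hs=cv2.cvtColor(p,cv2.COLOR_RGB2HSV)
    mk=(d>0)&(np.hypot(P[...,0],P[...,1])<.035)&(P[...,2]>-hi)&(P[...,2]<-lo)&(hs[...,1]<60)&(hs[...,2]>90)
    b=max(blobs(mk,100),key=lambda t:t[1][4])[0]; q=P[b]; zt=np.median(q[:,2]); top=b&(np.abs(P[...,2]-zt)<.004)
    cc,_=cv2.findContours(top.astype(np.uint8),0,2); u,r=cv2.minEnclosingCircle(max(cc,key=len)); K=m["K"]; dd=np.median(d[top])
    c=(np.array(m["hand_eye"])@np.r_[(u[0]-K[0,2])/K[0,0]*dd,(u[1]-K[1,2])/K[1,1]*dd,dd,1])[:3]
    xr=np.percentile(P[top],[1,99],axis=0)
    print("cap tool z %.4f n %d"%(zt,top.sum()),"circle ctr",c.round(4),"diam %.3f"%(2*r/K[0,0]*dd),"extent mid",xr.mean(0).round(4),"ext",np.ptp(xr,axis=0).round(3))
E
python3 - <<'E'
from h import *
held()
E
```

```text
cap tool z -0.0108 n 7713 circle ctr [ 0.003  -0.0006 -0.0111] diam 0.040 extent mid [ 0.0025 -0.0007 -0.0105] ext [0.037 0.036 0.006]
```

Emit:
servo_tool(
  commands=[
    [0.0443, 0.033, 0.003, 0, 0.03],
    [0.0443, 0.033, 0.003, 0, 0.03],
    [0.0443, 0.033, 0.003, 0, 0.03],
    [0.0443, 0.033, 0.003, 0, 0.03],
    [0.0443, 0.033, 0.003, 0, 0.03],
    [0, 0, 0, 0, 0.03],
    [0, 0, 0, 0, 0.03],
  ],
)

```text
clock: 6.48
ee_pos: [0.646, -0.0112, 0.1511]
tcp_rot: [[1.0, -0.001, -0.015], [-0.001, -1.0, 0.01], [-0.015, -0.01, -1.0]]
force: [-0.3, 0.1, -0.7]
opening: 0.0382
grasp_force: 35.4
```

```bash
python3 - <<'E'
from h import *
st(); held()
p,d,m,T,o=wrist("pk1"); np.savez("pics/pk1.npz",p=p,d=d,T=T)
P=pts(m,T,d); X,Y,Z=P[...,0],P[...,1],P[...,2]; top=(d>0)&(np.abs(Z-.07)<.004)&(X>.57)&(Y<.26)&(Y>-.1)
g=np.zeros(top.shape,np.uint8); cv2.drawContours(g,[cv2.convexHull(np.argwhere(top)[:,::-1].astype(np.int32))],-1,1,-1)
for b,s,c in blobs((g>0)&~top,800):
    cc,_=cv2.findContours(b.astype(np.uint8),0,2); e=cv2.fitEllipse(max(cc,key=len)); print(" pocket",s[4],c.round(),np.round(ray(m,T,e[0],.069)[0],4),np.round(e[1],1))
E
```

```text
{'clock': 6.475, 'qpos': [-0.1799, 0.7346, 0.2744, 1.5942, -0.2536, 0.8638, -1.3758], 'ee_pos': [0.646, -0.0112, 0.1511], 'tcp_rot': [[0.9999, -0.0009, -0.0155], [-0.0008, -1.0, 0.0097], [-0.0155, -0.0097, -0.9998]], 'force': [-0.3041, 0.057, -0.7017], 'grasp_force': 35.436, 'opening': 0.0382}
cap tool z -0.0107 n 7727 circle ctr [ 0.0029 -0.0006 -0.011 ] diam 0.040 extent mid [ 0.0025 -0.0007 -0.0105] ext [0.037 0.037 0.005]
 pocket 12697 [260. 285.] [0.627  0.0744 0.069 ] [118.7 361.2]
 pocket 3576 [249. 246.] [0.6445 0.0396 0.069 ] [64.1 69.4]
 pocket 3461 [169. 255.] [0.6384 0.0905 0.069 ] [61.5 70.2]
 pocket 3349 [ 91. 263.] [0.6323 0.1416 0.069 ] [58.4 71.5]
 pocket 2523 [ 21. 273.] [0.6262 0.1924 0.069 ] [55.7 72.3]
```

Emit:
servo_tool(
  commands=[
    [0.0032, 0.0015, 0.02, 0, 0.03],
    [0, 0, 0.015, 0, 0.03],
    [0, 0, 0.008, 0, 0.03],
    [0, 0, 0.005, 0, 0.03],
    [0, 0, 0.003, 0, 0.03],
    [0, 0, 0.002, 0, 0.03],
    [0, 0, 0, 0, 0.03],
  ],
)

```text
clock: 7.45
ee_pos: [0.6512, -0.0109, 0.1073]
tcp_rot: [[1.0, 0.001, -0.007], [0.001, -1.0, 0.012], [-0.007, -0.012, -1.0]]
force: [-13.2, 5.0, 45.2]
opening: 0.0385
grasp_force: 52.2
```

Emit:
servo_tool(
  commands=[
    [0, 0, -0.008, 0, 0.03],
    [0, 0, -0.012, 0, 0.03],
    [0, 0, 0, 0, 0.03],
  ],
)

```text
clock: 7.82
ee_pos: [0.6509, -0.0128, 0.1204]
tcp_rot: [[1.0, -0.0, -0.01], [-0.0, -1.0, 0.009], [-0.01, -0.009, -1.0]]
force: [0.4, 0.8, -0.0]
opening: 0.0387
grasp_force: 44.7
```

```bash
python3 - <<'E'
from h import *
st(); held()
p,d,m,T,o=wrist("pk1b"); P=pts(m,T,d); X,Y,Z=P[...,0],P[...,1],P[...,2]; top=(d>0)&(np.abs(Z-.07)<.004)&(X>.57)&(Y<.26)&(Y>-.1)
g=np.zeros(top.shape,np.uint8); cv2.drawContours(g,[cv2.convexHull(np.argwhere(top)[:,::-1].astype(np.int32))],-1,1,-1)
for b,s,c in blobs((g>0)&~top,800):
    cc,_=cv2.findContours(b.astype(np.uint8),0,2); e=cv2.fitEllipse(max(cc,key=len)); print(" pocket",s[4],c.round(),np.round(ray(m,T,e[0],.069)[0],4),np.round(e[1],1))
E
```

```text
{'clock': 7.825, 'qpos': [-0.1702, 0.776, 0.2624, 1.6061, -0.2668, 0.8055, -1.3629], 'ee_pos': [0.6509, -0.0128, 0.1204], 'tcp_rot': [[0.9999, -0.0003, -0.0102], [-0.0002, -1.0, 0.0088], [-0.0102, -0.0088, -0.9999]], 'force': [0.3505, 0.7993, -0.0366], 'grasp_force': 44.7307, 'opening': 0.0387}
cap tool z -0.0121 n 7776 circle ctr [ 0.0021 -0.001  -0.0123] diam 0.040 extent mid [ 0.0011 -0.0011 -0.0122] ext [0.037 0.036 0.007]
 pocket 12069 [284. 273.] [0.6424 0.0158 0.069 ] [ 93.1 196.8]
 pocket 4407 [143. 281.] [0.6387 0.0903 0.069 ] [68.2 80.8]
 pocket 4276 [ 54. 291.] [0.6326 0.1413 0.069 ] [65.2 82.4]
```

View pics/pk1b.png

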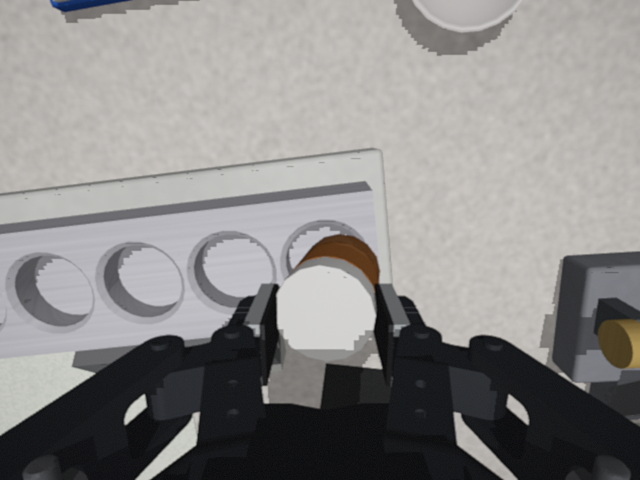

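Emit:
servo_tool(
  commands=[
    [0, 0, -0.05, 0, 0.03],
    [-0.0302, -0.0486, 0, 0, 0.03],
    [-0.0302, -0.0486, 0, 0, 0.03],
    [-0.0302, -0.0486, 0, 0, 0.03],
    [-0.0302, -0.0486, 0, 0, 0.03],
    [-0.0302, -0.0486, 0, 0, 0.03],
    [0, 0, 0.04, 0, 0.03],
    [0, 0, 0.04, 0, 0.03],
    [0, 0, 0.035, 0, 0.03],
    [0, 0, 0, 0, 0.03],
  ],
)

```text
clock: 9.18
ee_pos: [0.4963, 0.23, 0.0562]
tcp_rot: [[1.0, -0.0, -0.017], [-0.0, -1.0, 0.006], [-0.017, -0.006, -1.0]]
force: [0.0, -0.3, 0.4]
opening: 0.0385
grasp_force: 44.6
```

```bash
python3 - <<'E'
from h import *
st()
E
```

```text
{'clock': 9.175, 'qpos': [-0.6167, 0.7583, 0.2176, 1.9341, -0.3444, 0.4991, -1.7215], 'ee_pos': [0.4963, 0.23, 0.0562], 'tcp_rot': [[0.9998, -0.0004, -0.0174], [-0.0002, -1.0, 0.0062], [-0.0174, -0.0062, -0.9998]], 'force': [0.0464, -0.3478, 0.375], 'grasp_force': 44.6094, 'opening': 0.0385}
```

Emit:
servo_tool(
  commands=[
    [0, 0, 0.006, 0, 0.03],
    [0, 0, 0.003, 0, 0.03],
    [0, 0, 0, 0, 0.045],
    [0, 0, 0, 0, 0.06],
    [0, 0, 0, 0, 0.07],
    [0, 0, 0, 0, 0.07],
    [0, 0, -0.03, 0, 0.07],
    [0, 0, -0.03, 0, 0.07],
    [0, 0, 0, 0, 0.07],
  ],
)

```text
clock: 10.3
ee_pos: [0.5008, 0.2311, 0.1119]
tcp_rot: [[1.0, -0.0, -0.007], [-0.0, -1.0, 0.011], [-0.007, -0.011, -1.0]]
force: [-0.5, 0.2, 0.2]
opening: 0.0697
grasp_force: 0.0
```

```bash
python3 - <<'E'
from h import *
st(); jar()
E
```

```text
{'clock': 10.3, 'qpos': [-0.647, 0.6708, 0.2654, 1.9062, -0.3135, 0.607, -1.7476], 'ee_pos': [0.5008, 0.2311, 0.1119], 'tcp_rot': [[1.0, -0.0003, -0.0073], [-0.0002, -0.9999, 0.011], [-0.0073, -0.011, -0.9999]], 'force': [-0.4555, 0.2132, 0.2277], 'grasp_force': 0.0, 'opening': 0.0697}
cap 4038 ctr [0.6233 0.1948 0.054 ] diam 0.044 mean [0.6191 0.1935 0.0512] tool dx 0.1229 dy 0.0369
cap 2488 ctr [0.6248 0.1411 0.054 ] diam 0.039 mean [0.6218 0.1389 0.0513] tool dx 0.1244 dy 0.0906
cap 612 ctr [0.6232 0.0929 0.054 ] diam 0.020 mean [0.6248 0.0895 0.0512] tool dx 0.1228 dy 0.1388
cap 1310 ctr [0.5903 0.1114 0.054 ] diam 0.068 mean [0.5886 0.1129 0.0576] tool dx 0.0900 dy 0.1202
cap 960 ctr [0.5706 0.1318 0.054 ] diam 0.031 mean [0.5713 0.1325 0.0538] tool dx 0.0703 dy 0.0999
cap 920 ctr [0.565  0.1042 0.054 ] diam 0.034 mean [0.5647 0.1066 0.0543] tool dx 0.0646 dy 0.1275
cap 488 ctr [0.5662 0.0841 0.054 ] diam 0.028 mean [0.5668 0.084  0.0543] tool dx 0.0658 dy 0.1476
cap 3669 ctr [0.4993 0.225  0.054 ] diam 0.040 mean [0.4992 0.225  0.0531] tool dx -0.0011 dy 0.0067
ee [0.5008 0.2311 0.1119] t 10.3
```

Emit:
servo_tool(
  commands=[
    [-0.001, 0.0065, 0, 0, 0.07],
    [0, 0, 0.022, 0, 0.07],
    [0, 0, 0.022, 0, 0.07],
    [0, 0, 0.022, 0, 0.07],
    [0, 0, 0.015, 0, 0.07],
    [0, 0, 0.006, 0, 0.07],
    [0, 0, 0, 0, 0.07],
  ],
)

```text
clock: 11.22
ee_pos: [0.4971, 0.2246, 0.0226]
tcp_rot: [[1.0, -0.0, -0.012], [-0.0, -1.0, 0.009], [-0.012, -0.009, -1.0]]
force: [-0.4, -0.6, 0.1]
opening: 0.0699
grasp_force: 0.0
```

```bash
python3 - <<'E'
from h import *
st()
E
```

```text
{'clock': 11.225, 'qpos': [-0.5858, 0.8113, 0.184, 1.9523, -0.3669, 0.4184, -1.691], 'ee_pos': [0.4971, 0.2246, 0.0226], 'tcp_rot': [[0.9999, -0.0005, -0.012], [-0.0004, -1.0, 0.0088], [-0.012, -0.0088, -0.9999]], 'force': [-0.4497, -0.5608, 0.077], 'grasp_force': 0.0, 'opening': 0.0699}
```

Emit:
servo_tool(
  commands=[
    [0.002, 0, 0, 0, 0.07],
    [0, 0, 0, 0, 0.03],
    [0, 0, 0, 0, 0.03],
    [0, 0, 0, 0, 0.03],
    [0, 0, 0, 0, 0.03],
    [0, 0, -0.03, 0, 0.03],
    [0, 0, -0.03, 0, 0.03],
    [0, 0, -0.03, 0, 0.03],
    [0, 0, -0.02, 0, 0.03],
    [0, 0, 0, 0, 0.03],
  ],
)

```text
clock: 12.48
ee_pos: [0.5013, 0.2243, 0.1341]
tcp_rot: [[1.0, -0.0, -0.009], [0.0, -1.0, 0.011], [-0.009, -0.011, -1.0]]
force: [-0.4, 0.2, -1.4]
opening: 0.0394
grasp_force: 30.7
```

```bash
python3 - <<'E'
from h import *
st(); held()
E
```

```text
{'clock': 12.475, 'qpos': [-0.6491, 0.636, 0.2849, 1.8965, -0.3001, 0.6543, -1.7471], 'ee_pos': [0.5013, 0.2243, 0.1341], 'tcp_rot': [[1.0, -0.0, -0.0087], [0.0001, -0.9999, 0.0105], [-0.0087, -0.0105, -0.9999]], 'force': [-0.4369, 0.1598, -1.4021], 'grasp_force': 30.6567, 'opening': 0.0394}
cap tool z -0.0295 n 9788 circle ctr [-0.0001 -0.0005 -0.0296] diam 0.039 extent mid [-0.0011 -0.0005 -0.0286] ext [0.037 0.037 0.005]
```

Emit:
servo_tool(
  commands=[
    [0.0312, 0.0078, 0, 0, 0.03],
    [0.0312, 0.0078, 0, 0, 0.03],
    [0.0312, 0.0078, 0, 0, 0.03],
    [0.0312, 0.0078, 0, 0, 0.03],
    [0, 0, 0.01, 0, 0.03],
    [0, 0, 0.01, 0, 0.03],
    [0, 0, 0, 0, 0.03],
  ],
)

```text
clock: 13.4
ee_pos: [0.6226, 0.1933, 0.1092]
tcp_rot: [[1.0, 0.001, -0.016], [0.001, -1.0, 0.009], [-0.016, -0.009, -1.0]]
force: [-0.1, 0.7, -0.5]
opening: 0.0394
grasp_force: 30.6
```

```bash
cat >> h.py <<'E'
def pock():
    p,d,m,T,o=wrist("pk"); P=pts(m,T,d); X,Y,Z=P[...,0],P[...,1],P[...,2]; top=(d>0)&(np.abs(Z-.07)<.004)&(X>.57)&(Y<.26)&(Y>-.1)
    g=np.zeros(top.shape,np.uint8); cv2.drawContours(g,[cv2.convexHull(np.argwhere(top)[:,::-1].astype(np.int32))],-1,1,-1)
    for b,s,c in blobs((g>0)&~top,800):
        cc,_=cv2.findContours(b.astype(np.uint8),0,2); e=cv2.fitEllipse(max(cc,key=len)); print(" pocket",s[4],c.round(),np.round(ray(m,T,e[0],.069)[0],4),np.round(e[1],1))
E
python3 - <<'E'
from h import *
st(); held(); pock()
E
```

```text
{'clock': 13.4, 'qpos': [-0.4945, 0.7943, 0.2738, 1.6076, -0.2925, 0.7933, -1.6594], 'ee_pos': [0.6226, 0.1933, 0.1092], 'tcp_rot': [[0.9999, 0.0008, -0.0159], [0.0009, -1.0, 0.0086], [-0.0159, -0.0086, -0.9998]], 'force': [-0.1383, 0.6604, -0.4579], 'grasp_force': 30.6482, 'opening': 0.0394}
cap tool z -0.0295 n 9795 circle ctr [-0.0001 -0.0005 -0.0296] diam 0.039 extent mid [-0.0011 -0.0005 -0.0286] ext [0.038 0.037 0.005]
 pocket 3708 [616. 232.] [0.6444 0.0425 0.069 ] [75.5 95.1]
 pocket 5522 [525. 240.] [0.6383 0.0934 0.069 ] [77.  90.1]
 pocket 19461 [416. 284.] [0.6162 0.1308 0.069 ] [113.4 333.2]
```

Emit:
servo_tool(
  commands=[
    [0.0037, -0.0008, 0.006, 0, 0.03],
    [0, 0, 0.006, 0, 0.03],
    [0, 0, 0.005, 0, 0.03],
    [0, 0, 0.004, 0, 0.03],
    [0, 0, 0, 0, 0.03],
  ],
)

```text
clock: 14.12
ee_pos: [0.6279, 0.1938, 0.0895]
tcp_rot: [[1.0, -0.0, -0.013], [-0.0, -1.0, 0.009], [-0.013, -0.009, -1.0]]
force: [-0.3, 0.7, -1.7]
opening: 0.0393
grasp_force: 30.7
```

Emit:
servo_tool(
  commands=[
    [0, 0, 0.004, 0, 0.03],
    [0, 0, 0.004, 0, 0.03],
    [0, 0, 0.003, 0, 0.03],
    [0, 0, 0, 0, 0.03],
  ],
)

```text
clock: 14.62
ee_pos: [0.628, 0.194, 0.0786]
tcp_rot: [[1.0, -0.0, -0.012], [-0.0, -1.0, 0.009], [-0.012, -0.009, -1.0]]
force: [-1.5, 2.7, -1.9]
opening: 0.0395
grasp_force: 30.6
```

Emit:
servo_tool(
  commands=[
    [0, 0, 0.002, 0, 0.03],
    [0, 0, 0.001, 0, 0.03],
    [0, 0, 0, 0, 0.05],
    [0, 0, 0, 0, 0.06],
    [0, 0, 0, 0, 0.065],
    [0, 0, -0.02, 0, 0.065],
    [0, 0, -0.03, 0, 0.065],
    [0, 0, -0.03, 0, 0.065],
    [0, 0, 0, 0, 0.065],
  ],
)

```text
clock: 15.75
ee_pos: [0.6318, 0.1935, 0.1604]
tcp_rot: [[1.0, -0.0, -0.004], [-0.0, -1.0, 0.011], [-0.004, -0.011, -1.0]]
force: [0.3, 0.1, 0.2]
opening: 0.0645
grasp_force: 0.0
```

```bash
python3 - <<'E'
from h import *
st(); jar(.105)
E
cat log.jsonl | cut -c1-200
```

```text
{'clock': 15.75, 'qpos': [-0.5032, 0.7389, 0.2975, 1.5579, -0.2731, 0.8867, -1.6761], 'ee_pos': [0.6318, 0.1935, 0.1604], 'tcp_rot': [[1.0, -0.0004, -0.0044], [-0.0003, -0.9999, 0.0111], [-0.0044, -0.0111, -0.9999]], 'force': [0.2999, 0.1383, 0.1529], 'grasp_force': 0.0, 'opening': 0.0645}
cap 3773 ctr [0.6273 0.1943 0.105 ] diam 0.040 mean [0.6274 0.1943 0.1051] tool dx -0.0043 dy -0.0002
ee [0.6318 0.1935 0.1604] t 15.75
[[-0.6134882596414077, 0.46456231457805136, 0.3015723338405888, 2.110724030617871, -0.25802704950853367, 0.6073230242354469, -1.6985404114871865], [0.4259419623617073, 0.15351222571807488, 0.172486283
[[-0.17991446756578822, 0.7345631757625675, 0.2744329247282611, 1.5942434749906274, -0.25364269555033764, 0.8638331631955716, -1.3757807699203024], [0.6459739152572508, -0.011215063340883973, 0.151097
[[-0.17024597595514473, 0.775997679666394, 0.2623738055982175, 1.6060536565501058, -0.2667616595351371, 0.8054597559078264, -1.3628509291362962], [0.650884026857097, -0.012804066810435706, 0.120368219
[[-0.6167456479399914, 0.7583166595075974, 0.2176339320593355, 1.93414
[... 435 characters left out ...]
0.41838516783241064, -1.6909923450434943], [0.4971105471006292, 0.22458290412284562, 0.0226210315
[[-0.6491126579409126, 0.6360238945326787, 0.2849177172395518, 1.8965033857885585, -0.3001002853453223, 0.6543005587340074, -1.7470776440330726], [0.5013260679183932, 0.22431561313324605, 0.1340628394
[[-0.49454820608592004, 0.7942752605955405, 0.2737931944170428, 1.6076235509133976, -0.2924865227371842, 0.7933117639502679, -1.6594379041406553], [0.6226289157641641, 0.19328502016429297, 0.109174979
[[-0.5031797576490668, 0.7389357033477246, 0.297471823273415, 1.5579452808189493, -0.2730535661805765, 0.8867289489487333, -1.6760927152971068], [0.6318072635432549, 0.19346450111409796, 0.16038798067
```

```bash
cat > kin.py <<'E'
import json, itertools, numpy as np
from scipy.optimize import least_squares
from scipy.spatial.transform import Rotation as R
def fk(q,par,s):
    h,b1,L1,a3,L2,a5,L3,a6,psi=par
    # chain of (sign, axis, offset after the joint)
    offs=[(0,0,h),(b1,0,0),(0,0,L1),(a3,0,0),(a5,0,L2),(a6,0,0),(0,0,L3)]
    p=np.zeros(3); M=R.identity()
    for i,(qi,o) in enumerate(zip(q,offs)):
        M=M*R.from_rotvec(np.array([[0,0,s[i]],[0,s[i],0]][i%2])*qi); p=p+M.apply(o)
    return p,(M*R.from_euler('z',psi)).as_matrix()
if __name__=="__main__":
    D=[json.loads(l) for l in open("log.jsonl")]
    D.append([[1.039,.629,.038,1.518,-.027,.996,-.02],[.292,-.58,.23],[[.893,.449,-.001],[.449,-.893,.002],[0,-.002,-1]]])
    D.append([[-.484,.706,.123,2.196,-.361,.264,-1.612],[.426,.155,.044],[[1,-.001,-.008],[-.001,-1,.01],[-.008,-.01,-1]]])
    best=[]
    for s1,s3,s5,s7 in itertools.product((1,-1),repeat=4):
        for psi in(0,np.pi/2,np.pi,-np.pi/2):
            s=(s1,1,s3,1,s5,1,s7)
            f=lambda x:np.concatenate([np.r_[a-np.array(e),.2*(B-np.array(c)).ravel()] for (a,B),(q,e,c) in((fk(q,x,s),(q,e,c)) for q,e,c in D)])
            r=least_squares(f,[.35,0,.4,0,.4,0,.25,.0,psi],max_nfev=60); best.append((r.cost,s,r.x,np.abs(r.fun).max()))
    best.sort(key=lambda t:t[0])
    for b in best[:2]: print(b[0],b[1],b[2].round(4),b[3])
    json.dump([best[0][1],best[0][2].tolist()],open("kin.json","w"))
E
python3 kin.py
```

```text
0.0003943149828333223 (-1, 1, -1, 1, -1, 1, -1) [ 0.276  -0.0137  0.5528  0.0648  0.3795 -0.0674  0.2961 -0.0182  1.5709] 0.023657932192866493
0.00039431498283332844 (-1, 1, -1, 1, -1, 1, -1) [ 0.276  -0.0137  0.5528  0.0648  0.3795 -0.0674  0.2961 -0.0182  1.5709] 0.023657932373881085
```

```bash
cat > kin2.py <<'E'
import json, numpy as np
from scipy.optimize import least_squares, minimize
from scipy.spatial.transform import Rotation as R
S=(-1,1,-1,1,-1,1,-1)
def fk(q,x):
    o=x[:21].reshape(7,3); z=x[21:30].reshape(3,3); p=np.zeros(3); M=R.from_euler('z',x[21])
    for i,qi in enumerate(q):
        M=M*R.from_rotvec(np.array([[0,0,S[i]],[0,S[i],0]][i%2])*(qi+x[23+i]*(i in(1,3,5)))); p=p+M.apply(o[i])
    return p,(M*R.from_euler('z',x[22])).as_matrix()
if __name__=="__main__":
    D=[json.loads(l) for l in open("log.jsonl")]
    D.append([[1.039,.629,.038,1.518,-.027,.996,-.02],[.292,-.58,.23],[[.893,.449,-.001],[.449,-.893,.002],[0,-.002,-1]]])
    D.append([[-.484,.706,.123,2.196,-.361,.264,-1.612],[.426,.155,.044],[[1,-.001,-.008],[-.001,-1,.01],[-.008,-.01,-1]]])
    x0=np.zeros(30); x0[[2,8,14,20]]=.28,.55,.38,.3; x0[22]=np.pi/2
    f=lambda x:np.r_[np.concatenate([np.r_[a-np.array(e),.3*(B-np.array(c)).ravel()] for (a,B),(q,e,c) in((fk(q,x),(q,e,c)) for q,e,c in D)]),(x-x0)*1e-4]
    r=least_squares(f,x0); x=r.x; print(r.cost,np.abs(r.fun[:-30]).max()); print(x[:21].reshape(7,3).round(3),x[21:].round(3)); np.save("kin.npy",x)
E
python3 kin2.py
```

```text
3.333835388967092e-07 0.0002904485894514517
[[-0.015 -0.004  0.34 ]
 [ 0.012 -0.004  0.004]
 [-0.011 -0.012  0.554]
 [-0.015 -0.012  0.002]
 [ 0.017  0.004  0.382]
 [-0.015  0.004  0.025]
 [-0.001  0.001  0.325]] [-7.000e-03  1.564e+00  0.000e+00  1.000e-03 -0.000e+00 -1.000e-03
 -0.000e+00  0.000e+00  0.000e+00]
```

```bash
cat > sim.py <<'E'
import json, numpy as np
from kin2 import fk
from scipy.spatial.transform import Rotation as R
x=np.load("kin.npy"); LO=np.array([-3.06,-.37,-1.25,.18,-1.1,.23,-2.94]); HI=np.array([3.06,2.12,1.32,2.47,4.24,1.98,2.94])
def jac(q):
    p,M=fk(q,x); J=np.zeros((6,7))
    for i in range(7):
        a=q.copy(); a[i]+=1e-5; b,N=fk(a,x); J[:3,i]=(b-p)/1e-5; J[3:,i]=R.from_matrix(N@M.T).as_rotvec()/1e-5
    return p,M,J
def go(q,pt,Mt,n=40,W=np.ones(7)):
    "min-norm differential path from q to pose (pt,Mt)"
    p0,M0=fk(q,x); w=R.from_matrix(Mt@M0.T).as_rotvec()
    for k in range(1,n+1):
        pk=p0+(pt-p0)*k/n; Mk=R.from_rotvec(w*k/n).as_matrix()@M0
        for _ in range(2):
            p,M,J=jac(q); e=np.r_[pk-p,R.from_matrix(Mk@M.T).as_rotvec()]; q=q+W*(np.linalg.pinv(J*np.sqrt(W))@e)/np.sqrt(W)*1.0 if False else q+np.linalg.pinv(J)@e
    return q
E
python3 - <<'E'
from sim import *
D=[json.loads(l) for l in open("log.jsonl")]
for a,b in((0,1),(4,5),(5,6),(6,7),(7,8)):
    q=go(np.array(D[a][0]),np.array(D[b][1]),np.array(D[b][2])); print(a,b,"sim",q.round(3),"real",np.round(D[b][0],3))
q0=np.array([1.039,.629,.038,1.518,-.027,.996,-.02]); p,M=fk(q0,x); print("start->first", go(q0,np.array([.426,.1535,.1725]),np.array(D[0][2])).round(3),np.round(D[0][0],3))
E
```

```text
0 1 sim [-0.181  0.734  0.276  1.594 -0.255  0.864 -1.375] real [-0.18   0.735  0.274  1.594 -0.254  0.864 -1.376]
4 5 sim [-0.585  0.812  0.182  1.952 -0.364  0.417 -1.693] real [-0.586  0.811  0.184  1.952 -0.367  0.418 -1.691]
5 6 sim [-0.648  0.636  0.284  1.897 -0.299  0.654 -1.748] real [-0.649  0.636  0.285  1.897 -0.3    0.654 -1.747]
6 7 sim [-0.495  0.794  0.275  1.607 -0.294  0.794 -1.658] real [-0.495  0.794  0.274  1.608 -0.292  0.793 -1.659]
7 8 sim [-0.503  0.739  0.297  1.558 -0.273  0.886 -1.676] real [-0.503  0.739  0.297  1.558 -0.273  0.887 -1.676]
start->first [-0.481  0.451  0.116  2.105 -0.113  0.597 -1.854] [-0.613  0.465  0.302  2.111 -0.258  0.607 -1.699]
```

```bash
python3 - <<'E'
from sim import *
D=[json.loads(l) for l in open("log.jsonl")]; q=np.array(D[-1][0]); p,M=fk(q,x); t=np.array([.3736,.2624])
def yaw(M,a): return M@R.from_euler('z',a,degrees=True).as_matrix()
for a in range(-180,181,30):
    q1=go(q,np.r_[t,.16],M); q2=go(q1,np.r_[t,.16],yaw(M,a),60) if a else q1   # move then turn
    if abs(a)==180: q2=go(go(q1,np.r_[t,.16],yaw(M,a/2)),np.r_[t,.16],yaw(M,a))
    q3=go(q2,np.r_[t,.026],yaw(M,a)); 
    print(a,"hover",q2.round(2),"low",q3.round(2),"bad",[i+1 for i in range(7) if min(q3[i]-LO[i],HI[i]-q3[i])<.05])
E
```

```text
-180 hover [-0.23  0.53 -0.61  2.09  0.47  0.66  0.41] low [-0.44  0.75 -0.34  2.17  0.74  0.32  0.16] bad []
-150 hover [-0.34  0.5  -0.46  2.1   0.36  0.62  0.  ] low [-0.51  0.74 -0.23  2.18  0.56  0.27 -0.17] bad [6]
-120 hover [-0.44  0.48 -0.31  2.1   0.24  0.58 -0.39] low [-0.57  0.74 -0.14  2.18  0.37  0.24 -0.51] bad [6]
-90 hover [-0.55  0.47 -0.16  2.11  0.11  0.56 -0.78] low [-0.62  0.74 -0.07  2.19  0.17  0.22 -0.84] bad [6]
-60 hover [-0.66  0.47 -0.    2.11 -0.02  0.55 -1.17] low [-0.66  0.74 -0.01  2.19 -0.02  0.21 -1.17] bad [6]
-30 hover [-0.77  0.48  0.15  2.12 -0.16  0.55 -1.55] low [-0.7   0.74  0.05  2.2  -0.21  0.21 -1.5 ] bad [6]
0 hover [-0.88  0.49  0.31  2.12 -0.29  0.57 -1.93] low [-0.74  0.74  0.11  2.2  -0.41  0.22 -1.83] bad [6]
30 hover [-0.99  0.51  0.46  2.13 -0.42  0.59 -2.31] low [-0.79  0.75  0.18  2.2  -0.61  0.23 -2.15] bad [6]
60 hover [-1.09  0.54  0.62  2.13 -0.55  0.63 -2.7 ] low [-0.85  0.76  0.27  2.21 -0.82  0.27 -2.47] bad [6]
90 hover [-1.18  0.58  0.77  2.13 -0.68  0.68 -3.09] low [-0.94  0.78  0.41  2.21 -1.03  0.35 -2.79] bad []
120 hover [-1.27  0.64  0.92  2.14 -0.79  0.75 -3.49] low [-1.05  0.83  0.59  2.22 -1.19  0.47 -3.14] bad [5, 7]
150 hover [-1.34  0.7   1.06  2.14 -0.88  0.84 -3.9 ] low [-1.16  0.9   0.78  2.22 -1.3   0.62 -3.56] bad [5, 7]
180 hover [-1.39  0.78  1.19  2.14 -0.96  0.93 -4.33] low [-1.25  0.97  0.94  2.22 -1.36  0.77 -4.03] bad [5, 7]
```

```bash
python3 - <<'E'
from sim import *
D=[json.loads(l) for l in open("log.jsonl")]; q=np.array(D[-1][0]); p,M=fk(q,x)
def yaw(a): return M@R.from_euler('z',a,degrees=True).as_matrix()
def bad(q): return [(i+1,round(min(q[i]-LO[i],HI[i]-q[i]),2)) for i in range(7) if min(q[i]-LO[i],HI[i]-q[i])<.06]
C=[.3736,.2624]; B=[.41,.363]
for a in(-180,-200):
    q1=q
    for k in range(1,5): q1=go(q1,np.r_[.6318+(C[0]-.6318)*k/4,.1935+(C[1]-.1935)*k/4,.16],yaw(a*k/4),20)
    low=go(q1,np.r_[C,.026],yaw(a)); print(a,"C",low.round(2),bad(low))
    q2=go(q1,np.r_[.6373,.0918,.16],yaw(a)); q2=go(q2,np.r_[.6373,.0918,.0765],yaw(a)); print(" pocket3",q2.round(2),bad(q2)); q2=go(q2,np.r_[.6373,.0918,.16],yaw(a))
    q3=go(q2,np.r_[B,.15],yaw(a)); l=go(q3,np.r_[B,.024],yaw(a)); print(" B",l.round(2),bad(l))
    q4=go(go(q3,np.r_[.6496,-.0115,.16],yaw(a)),np.r_[.6496,-.0115,.0765],yaw(a)); print(" pocket1",q4.round(2),bad(q4)); q4=go(q4,np.r_[.6496,-.0115,.16],yaw(a))
    q5=go(q4,np.r_[.53,-.24,.16],yaw(a)); q5=go(q5,np.r_[.58,-.326,.1],yaw(a)); print(" tap",q5.round(2),bad(q5)); q5=go(q5,np.r_[.56,-.326,.2],yaw(a))
    for b in(-161,-341+360):
        s=go(q5,np.r_[.45,-.06,.2],yaw(b) ,80); l=go(s,np.r_[.41,-.045,.006],yaw(b)); print(" scanner",b,l.round(2),bad(l))
        c=go(go(s,np.r_[.44,.07,.12],yaw(b-26)),np.r_[.40,-.275,.12],yaw(b-23)); l=go(go(c,np.r_[.43,-.056,.2],yaw(b)),np.r_[.43,-.056,.006],yaw(b)); print("  tag",c.round(2),bad(c),"mat",l.round(2),bad(l))
E
```

```text
-180 C [-0.45  0.75 -0.33  2.17  0.73  0.32  0.18] []
 pocket3 [ 0.13  0.86 -0.55  1.63  0.55  0.81  0.92] []
 B [-0.5   0.83 -0.42  1.93  0.64  0.51  0.2 ] []
 pocket1 [ 0.29  0.87 -0.55  1.61  0.56  0.83  1.08] []
 tap [ 0.79  0.87 -0.59  1.54  0.56  0.91  1.59] []
 scanner -161 [ 0.14  0.77 -0.14  2.28  0.75  0.13  0.53] [(6, np.float64(-0.1))]
  tag [ 0.98  0.65 -0.65  2.04  0.62  0.67  1.57] [] mat [ 0.22  0.78 -0.22  2.23  0.76  0.21  0.55] [(6, np.float64(-0.02))]
 scanner 19 [ 0.75  1.05 -1.15  2.27  1.37  0.93  3.05] [(7, np.float64(-0.11))]
  tag [ 1.33  0.97 -1.39  2.03  1.06  1.18  4.25] [(3, np.float64(-0.14)), (7, np.float64(-1.31))] mat [ 0.76  1.04 -1.12  2.22  1.33  0.91  3.13] [(7, np.float64(-0.19))]
-200 C [-0.39  0.76 -0.42  2.17  0.85  0.37  0.41] []
 pocket3 [ 0.17  0.88 -0.63  1.63  0.63  0.85  1.2 ] []
 B [-0.45  0.84 -0.51  1.93  0.73  0.56  0.46] []
 pocket1 [ 0.33  0.89 -0.64  1.61  0.64  0.87  1.37] []
 tap [ 0.84  0.89 -0.68  1.54  0.63  0.95  1.88] []
 scanner -161 [ 0.14  0.77 -0.15  2.28  0.76  0.13  0.53] [(6, np.float64(-0.1))]
  tag [ 0.99  0.65 -0.66  2.04  0.62  0.67  1.56] [] mat [ 0.22  0.78 -0.22  2.23  0.77  0.21  0.54] [(6, np.float64(-0.02))]
 scanner 19 [ 0.75  1.05 -1.15  2.27  1.37  0.93  3.05] [(7, np.float64(-0.11))]
  tag [ 1.33  0.97 -1.39  2.03  1.06  1.18  4.25] [(3, np.float64(-0.14)), (7, np.float64(-1.31))] mat [ 0.76  1.04 -1.12  2.22  1.33  0.91  3.13] [(7, np.float64(-0.19))]
```

Emit:
servo_tool(
  commands=[
    [-0.043, -0.0115, 0, 0, 0.065],
    [-0.043, -0.0115, 0, 0, 0.065],
    [-0.043, -0.0115, 0, 0, 0.065],
    [-0.043, -0.0115, 0, 0, 0.065],
    [-0.043, -0.0115, 0, 0, 0.065],
    [-0.043, -0.0115, 0, 0, 0.065],
    [0, 0, 0, -10, 0.065],
    [0, 0, 0, -10, 0.065],
    [0, 0, 0, -10, 0.065],
    [0, 0, 0, -10, 0.065],
  ],
)

```text
clock: 17.05
ee_pos: [0.3708, 0.2619, 0.1594]
tcp_rot: [[0.762, 0.647, -0.012], [0.647, -0.762, 0.008], [-0.004, -0.014, -1.0]]
force: [-0.6, 0.4, -0.6]
opening: 0.0652
grasp_force: 0.0
```

Emit:
servo_tool(
  commands=[
    [0, 0, 0, -10, 0.065],
    [0, 0, 0, -10, 0.065],
    [0, 0, 0, -10, 0.065],
    [0, 0, 0, -10, 0.065],
    [0, 0, 0, -10, 0.065],
    [0, 0, 0, -10, 0.065],
    [0, 0, 0, -10, 0.065],
    [0, 0, 0, -10, 0.065],
    [0, 0, 0, -10, 0.065],
    [0, 0, 0, -10, 0.065],
  ],
)

```text
clock: 18.3
ee_pos: [0.371, 0.2618, 0.1594]
tcp_rot: [[-0.769, 0.639, -0.012], [0.639, 0.77, 0.008], [0.015, -0.001, -1.0]]
force: [-0.5, -0.6, -0.3]
opening: 0.065
grasp_force: 0.0
```

Emit:
servo_tool(
  commands=[
    [0, 0, 0, -10, 0.065],
    [0, 0, 0, -10, 0.065],
    [0, 0, 0, -10, 0.065],
    [0, 0, 0, -10, 0.065],
    [0, 0, 0, 0, 0.065],
    [0, 0, 0, 0, 0.065],
  ],
)

```text
clock: 19.05
ee_pos: [0.3712, 0.2619, 0.1595]
tcp_rot: [[-1.0, 0.003, -0.012], [0.003, 1.0, 0.009], [0.012, 0.009, -1.0]]
force: [-0.0, -0.2, -0.2]
opening: 0.0651
grasp_force: 0.0
```

```bash
python3 - <<'E'
from h import *
st(); jar()
E
```

```text
{'clock': 19.05, 'qpos': [-0.2368, 0.5313, -0.6103, 2.1042, 0.4765, 0.6468, 0.3966], 'ee_pos': [0.3712, 0.2619, 0.1595], 'tcp_rot': [[-0.9999, 0.0034, -0.0119], [0.0033, 1.0, 0.0087], [0.0119, 0.0086, -0.9999]], 'force': [-0.0452, -0.2154, -0.2408], 'grasp_force': 0.0, 'opening': 0.0651}
cap 2517 ctr [0.3683 0.2635 0.054 ] diam 0.040 mean [0.3689 0.2636 0.0531] tool dx 0.0016 dy 0.0007
cap 2299 ctr [0.4056 0.3634 0.054 ] diam 0.041 mean [0.4064 0.3641 0.053 ] tool dx -0.0354 dy 0.1007
ee [0.3712 0.2619 0.1595] t 19.05
```

Emit:
servo_tool(
  commands=[
    [0.001, 0.0007, 0.025, 0, 0.065],
    [0, 0, 0.025, 0, 0.065],
    [0, 0, 0.025, 0, 0.065],
    [0, 0, 0.025, 0, 0.065],
    [0, 0, 0.02, 0, 0.065],
    [0, 0, 0.012, 0, 0.065],
    [0, 0, 0, 0, 0.065],
  ],
)

```text
clock: 19.98
ee_pos: [0.3685, 0.2641, 0.0273]
tcp_rot: [[-1.0, 0.0, -0.012], [0.0, 1.0, 0.008], [0.012, 0.008, -1.0]]
force: [-0.3, 0.2, -0.6]
opening: 0.065
grasp_force: 0.0
```

```bash
python3 - <<'E'
from h import *
st(); 
E
```

```text
{'clock': 19.975, 'qpos': [-0.4529, 0.7524, -0.3238, 2.1915, 0.7435, 0.3058, 0.1567], 'ee_pos': [0.3685, 0.2641, 0.0273], 'tcp_rot': [[-0.9999, 0.0003, -0.012], [0.0002, 1.0, 0.0082], [0.012, 0.0082, -0.9999]], 'force': [-0.2936, 0.2141, -0.5537], 'grasp_force': 0.0, 'opening': 0.065}
```

Reached. Close, lift, and check the jar in the hand.

Emit:
servo_tool(
  commands=[
    [0, 0, 0.002, 0, 0.065],
    [0, 0, 0, 0, 0.03],
    [0, 0, 0, 0, 0.03],
    [0, 0, 0, 0, 0.03],
    [0, 0, 0, 0, 0.03],
    [0, 0, -0.025, 0, 0.03],
    [0, 0, -0.035, 0, 0.03],
    [0, 0, -0.035, 0, 0.03],
    [0, 0, -0.035, 0, 0.03],
    [0, 0, 0, 0, 0.03],
  ],
)

```text
clock: 21.22
ee_pos: [0.3716, 0.2638, 0.1577]
tcp_rot: [[-1.0, 0.001, -0.007], [0.001, 1.0, 0.012], [0.007, 0.012, -1.0]]
force: [0.2, -0.2, -1.2]
opening: 0.039
grasp_force: 31.0
```

```bash
python3 - <<'E'
from h import *
st(); held()
E
```

```text
{'clock': 21.225, 'qpos': [-0.2283, 0.5379, -0.6279, 2.1071, 0.501, 0.6428, 0.3718], 'ee_pos': [0.3716, 0.2638, 0.1577], 'tcp_rot': [[-1.0, 0.0012, -0.0072], [0.0012, 0.9999, 0.0121], [0.0072, 0.0121, -0.9999]], 'force': [0.2361, -0.2114, -1.1828], 'grasp_force': 30.9726, 'opening': 0.039}
cap tool z -0.0267 n 9430 circle ctr [ 0.0008  0.0005 -0.0269] diam 0.039 extent mid [ 0.0004  0.0005 -0.0259] ext [0.037 0.037 0.005]
```

Emit:
servo_tool(
  commands=[
    [-0.0383, -0.0247, 0.003, 0, 0.03],
    [-0.0383, -0.0247, 0.003, 0, 0.03],
    [-0.0383, -0.0247, 0.003, 0, 0.03],
    [-0.0383, -0.0247, 0.003, 0, 0.03],
    [-0.0383, -0.0247, 0.003, 0, 0.03],
    [-0.0383, -0.0247, 0.003, 0, 0.03],
    [-0.0383, -0.0247, 0.003, 0, 0.03],
    [0, 0, 0, 0, 0.03],
    [0, 0, 0, 0, 0.03],
  ],
)

```text
clock: 22.4
ee_pos: [0.6364, 0.0907, 0.1283]
tcp_rot: [[-1.0, -0.0, -0.015], [-0.001, 1.0, 0.009], [0.015, 0.009, -1.0]]
force: [-0.4, 0.2, -1.0]
opening: 0.0391
grasp_force: 30.9
```

```bash
python3 - <<'E'
from h import *
st(); held(); pock()
E
```

```text
{'clock': 22.4, 'qpos': [0.1721, 0.8131, -0.6172, 1.6059, 0.5426, 0.9133, 0.9313], 'ee_pos': [0.6364, 0.0907, 0.1283], 'tcp_rot': [[-0.9999, -0.0005, -0.0149], [-0.0006, 1.0, 0.0091], [0.0148, 0.0091, -0.9998]], 'force': [-0.4217, 0.225, -1.0135], 'grasp_force': 30.9209, 'opening': 0.0391}
cap tool z -0.0266 n 9453 circle ctr [-0.0002 -0.0006 -0.0271] diam 0.042 extent mid [ 0.0004  0.0004 -0.0258] ext [0.037 0.037 0.004]
 pocket 12521 [318. 180.] [0.5879 0.1021 0.069 ] [ 44.8 494.8]
 pocket 5227 [513. 245.] [0.6273 0.197  0.069 ] [82.4 94.2]
 pocket 4411 [416. 249.] [0.6292 0.1431 0.069 ] [71.4 77.3]
 pocket 14601 [296. 281.] [0.6489 0.0767 0.069 ] [107.6 203.9]
 pocket 4207 [149. 280.] [ 0.6474 -0.0097  0.069 ] [67.6 77.8]
```

Emit:
servo_tool(
  commands=[
    [0, 0.0003, 0.008, 0, 0.03],
    [0, 0, 0.008, 0, 0.03],
    [0, 0, 0.006, 0, 0.03],
    [0, 0, 0.003, 0, 0.03],
    [0, 0, 0, 0, 0.03],
  ],
)

```text
clock: 23.12
ee_pos: [0.6377, 0.0907, 0.1048]
tcp_rot: [[-1.0, 0.0, -0.012], [0.0, 1.0, 0.009], [0.012, 0.009, -1.0]]
force: [-0.2, 0.0, -0.6]
opening: 0.0389
grasp_force: 30.9
```

Emit:
servo_tool(
  commands=[
    [0.0013, 0.0006, 0.003, 0, 0.03],
    [0, 0, 0.004, 0, 0.03],
    [0, 0, 0.004, 0, 0.03],
    [0, 0, 0.003, 0, 0.03],
    [0, 0, 0, 0, 0.03],
  ],
)

```text
clock: 23.75
ee_pos: [0.6361, 0.0914, 0.0908]
tcp_rot: [[-1.0, 0.0, -0.012], [0.0, 1.0, 0.009], [0.012, 0.009, -1.0]]
force: [0.3, -1.1, 0.1]
opening: 0.0394
grasp_force: 30.9
```

Emit:
servo_tool(
  commands=[
    [0, 0, 0.004, 0, 0.03],
    [0, 0, 0.004, 0, 0.03],
    [0, 0, 0.003, 0, 0.03],
    [0, 0, 0.001, 0, 0.03],
    [0, 0, 0, 0, 0.03],
  ],
)

```text
clock: 24.38
ee_pos: [0.6361, 0.0916, 0.079]
tcp_rot: [[-1.0, 0.0, -0.012], [0.0, 1.0, 0.009], [0.012, 0.009, -1.0]]
force: [-0.0, -0.8, -1.6]
opening: 0.0392
grasp_force: 30.9
```

Emit:
servo_tool(
  commands=[
    [0, 0, 0.001, 0, 0.05],
    [0, 0, 0, 0, 0.06],
    [0, 0, 0, 0, 0.065],
    [0, 0, -0.02, 0, 0.065],
    [0, 0, -0.035, 0, 0.065],
    [0, 0, -0.035, 0, 0.065],
  ],
)

```text
clock: 25.12
ee_pos: [0.6374, 0.091, 0.1705]
tcp_rot: [[-1.0, 0.0, -0.01], [-0.0, 1.0, 0.01], [0.01, 0.01, -1.0]]
force: [-0.0, -0.7, -0.1]
opening: 0.065
grasp_force: 0.0
```

Emit:
servo_tool(
  commands=[
    [0.0327, 0.0387, 0.002, 0, 0.065],
    [0.0327, 0.0387, 0.002, 0, 0.065],
    [0.0327, 0.0387, 0.002, 0, 0.065],
    [0.0327, 0.0387, 0.002, 0, 0.065],
    [0.0327, 0.0387, 0.002, 0, 0.065],
    [0.0327, 0.0387, 0.002, 0, 0.065],
    [0.0327, 0.0387, 0.002, 0, 0.065],
    [0, 0, 0, 0, 0.065],
    [0, 0, 0, 0, 0.065],
  ],
)

```text
clock: 26.25
ee_pos: [0.4087, 0.3618, 0.1601]
tcp_rot: [[-1.0, -0.0, -0.01], [-0.0, 1.0, 0.009], [0.01, 0.009, -1.0]]
force: [0.6, 0.0, 0.6]
opening: 0.0651
grasp_force: 0.0
```

```bash
python3 - <<'E'
from h import *
st(); jar()
E
```

```text
{'clock': 26.25, 'qpos': [-0.3659, 0.6425, -0.6205, 1.8699, 0.4937, 0.7873, 0.3227], 'ee_pos': [0.4087, 0.3618, 0.1601], 'tcp_rot': [[-1.0, -0.0001, -0.0099], [-0.0002, 1.0, 0.0091], [0.0099, 0.0091, -0.9999]], 'force': [0.6206, 0.0224, 0.5642], 'grasp_force': 0.0, 'opening': 0.0651}
cap 2502 ctr [0.4066 0.3649 0.054 ] diam 0.040 mean [0.407  0.3649 0.0531] tool dx 0.0010 dy 0.0021
ee [0.4087 0.3618 0.1601] t 26.25
```

Emit:
servo_tool(
  commands=[
    [0.0005, 0.002, 0.025, 0, 0.065],
    [0, 0, 0.025, 0, 0.065],
    [0, 0, 0.025, 0, 0.065],
    [0, 0, 0.025, 0, 0.065],
    [0, 0, 0.02, 0, 0.065],
    [0, 0, 0.014, 0, 0.065],
    [0, 0, 0, 0, 0.065],
  ],
)

```text
clock: 27.18
ee_pos: [0.4065, 0.364, 0.0246]
tcp_rot: [[-1.0, 0.002, -0.012], [0.002, 1.0, 0.008], [0.012, 0.008, -1.0]]
force: [-0.3, 0.3, 0.6]
opening: 0.0646
grasp_force: 0.0
```

Emit:
servo_tool(
  commands=[
    [0, 0, 0, 0, 0.03],
    [0, 0, 0, 0, 0.03],
    [0, 0, 0, 0, 0.03],
    [0, 0, 0, 0, 0.03],
    [0, 0, -0.025, 0, 0.03],
    [0, 0, -0.035, 0, 0.03],
    [0, 0, -0.035, 0, 0.03],
    [0, 0, -0.035, 0, 0.03],
    [0, 0, 0, 0, 0.03],
  ],
)

```text
clock: 28.3
ee_pos: [0.4088, 0.3653, 0.1576]
tcp_rot: [[-1.0, 0.0, -0.008], [0.0, 1.0, 0.013], [0.008, 0.013, -1.0]]
force: [0.2, -0.0, -1.4]
opening: 0.0392
grasp_force: 30.9
```

```bash
python3 - <<'E'
from h import *
st(); held()
E
```

```text
{'clock': 28.3, 'qpos': [-0.369, 0.6479, -0.6226, 1.8698, 0.5023, 0.7805, 0.3114], 'ee_pos': [0.4088, 0.3653, 0.1576], 'tcp_rot': [[-1.0, 0.0004, -0.0076], [0.0003, 0.9999, 0.013], [0.0076, 0.013, -0.9999]], 'force': [0.1508, -0.0495, -1.394], 'grasp_force': 30.8618, 'opening': 0.0392}
cap tool z -0.0269 n 9447 circle ctr [-0.0001 -0.0007 -0.0272] diam 0.042 extent mid [-0.0002  0.0004 -0.0261] ext [0.037 0.037 0.004]
```

Emit:
servo_tool(
  commands=[
    [-0.0266, -0.0419, -0.0028, 0, 0.03],
    [-0.0266, -0.0419, -0.0028, 0, 0.03],
    [-0.0266, -0.0419, -0.0028, 0, 0.03],
    [-0.0266, -0.0419, -0.0028, 0, 0.03],
    [-0.0266, -0.0419, -0.0028, 0, 0.03],
    [-0.0266, -0.0419, -0.0028, 0, 0.03],
    [-0.0266, -0.0419, -0.0028, 0, 0.03],
    [-0.0266, -0.0419, -0.0028, 0, 0.03],
    [-0.0266, -0.0419, -0.0028, 0, 0.03],
    [0, 0, 0, 0, 0.03],
  ],
)

```text
clock: 29.6
ee_pos: [0.648, -0.0199, 0.1714]
tcp_rot: [[-1.0, 0.009, -0.013], [0.008, 1.0, 0.006], [0.014, 0.006, -1.0]]
force: [-0.9, 0.2, -0.5]
opening: 0.039
grasp_force: 30.9
```

Emit:
servo_tool(
  commands=[
    [0, 0, 0.02, 0, 0.03],
    [0, 0, 0.02, 0, 0.03],
    [0, 0, 0.015, 0, 0.03],
    [0, 0, 0, 0, 0.03],
  ],
)

```text
clock: 30.1
ee_pos: [0.6451, -0.0124, 0.1172]
tcp_rot: [[-1.0, -0.001, -0.015], [-0.001, 1.0, 0.009], [0.015, 0.009, -1.0]]
force: [-0.4, 0.1, -0.7]
opening: 0.0394
grasp_force: 30.9
```

```bash
python3 - <<'E'
from h import *
st(); held(); pock()
E
```

```text
{'clock': 30.1, 'qpos': [0.3334, 0.8336, -0.6235, 1.6037, 0.5661, 0.9074, 1.0755], 'ee_pos': [0.6451, -0.0124, 0.1172], 'tcp_rot': [[-0.9999, -0.0012, -0.0151], [-0.0013, 1.0, 0.009], [0.0151, 0.009, -0.9998]], 'force': [-0.3883, 0.0864, -0.6822], 'grasp_force': 30.8949, 'opening': 0.0394}
cap tool z -0.0269 n 9476 circle ctr [-0.0001 -0.0008 -0.0272] diam 0.042 extent mid [-0.0001  0.0004 -0.026 ] ext [0.037 0.037 0.005]
 pocket 11136 [479. 166.] [0.5916 0.0715 0.069 ] [ 47.  382.7]
 pocket 12297 [562. 253.] [0.6383 0.1132 0.069 ] [101.  175.7]
 pocket 11539 [374. 270.] [0.6475 0.0156 0.069 ] [ 90.9 185. ]
```

Emit:
servo_tool(
  commands=[
    [-0.0015, 0.0005, 0.007, 0, 0.03],
    [0, 0, 0.006, 0, 0.03],
    [0, 0, 0, 0, 0.03],
    [0, 0, 0, 0, 0.03],
  ],
)

```text
clock: 30.7
ee_pos: [0.648, -0.0124, 0.1063]
tcp_rot: [[-1.0, 0.0, -0.011], [0.0, 1.0, 0.009], [0.011, 0.009, -1.0]]
force: [-0.2, 0.4, -2.0]
opening: 0.0392
grasp_force: 30.9
```

Emit:
servo_tool(
  commands=[
    [0, 0.0005, 0.005, 0, 0.03],
    [0, 0, 0.005, 0, 0.03],
    [0, 0, 0.004, 0, 0.03],
    [0, 0, 0, 0, 0.03],
  ],
)

```text
clock: 31.2
ee_pos: [0.6474, -0.0118, 0.0917]
tcp_rot: [[-1.0, 0.0, -0.012], [-0.0, 1.0, 0.009], [0.012, 0.009, -1.0]]
force: [-0.0, 0.4, -1.7]
opening: 0.0392
grasp_force: 30.9
```

Emit:
servo_tool(
  commands=[
    [0, 0, 0.004, 0, 0.03],
    [0, 0, 0.004, 0, 0.03],
    [0, 0, 0.003, 0, 0.03],
    [0, 0, 0.002, 0, 0.03],
    [0, 0, 0, 0, 0.05],
    [0, 0, 0, 0, 0.06],
    [0, 0, 0, 0, 0.065],
    [0, 0, -0.02, 0, 0.065],
    [0, 0, -0.035, 0, 0.065],
    [0, 0, -0.035, 0, 0.065],
  ],
)

```text
clock: 32.45
ee_pos: [0.649, -0.0122, 0.1717]
tcp_rot: [[-1.0, 0.0, -0.01], [-0.0, 1.0, 0.01], [0.01, 0.01, -1.0]]
force: [0.7, -1.0, 0.6]
opening: 0.0649
grasp_force: 0.0
```

Emit:
servo_tool(
  commands=[
    [0, 0, 0, 0, 0],
    [0.023, -0.0432, 0, 0, 0],
    [0.023, -0.0432, 0, 0, 0],
    [0.023, -0.0432, 0, 0, 0],
    [0.023, -0.0432, 0, 0, 0],
    [0.023, -0.0432, 0, 0, 0],
    [0, 0, 0, 0, 0],
    [0, 0, 0, 0, 0],
  ],
)

```text
clock: 33.45
ee_pos: [0.5338, -0.2279, 0.1688]
tcp_rot: [[-1.0, 0.0, -0.011], [0.0, 1.0, 0.01], [0.011, 0.01, -1.0]]
force: [0.5, 0.3, -0.2]
opening: 0.0006
grasp_force: 0.0
```

```bash
python3 - <<'E'
from h import *
st()
p,d=robot.read_camera("top"); cv2.imwrite("pics/top1.png",p[:,:,::-1]); m=robot.camera_model("top"); T=np.array(m["T"]); P=pts(m,T,d); X,Y,Z=P[...,0],P[...,1],P[...,2]
b=(Z>.085)&(Z<.125)&(X>.58)&(X<.7)&(Y>-.06)&(Y<.25)
for q,s,c in blobs(b,60): print("jar",c.round(),s[4],P[q].mean(0).round(4),"top %.3f"%np.percentile(Z[q],95))
sc=(X>.28)&(X<.56)&(Y<.04)&(Y>-.16)&(Z>.02)&(Z<.05)
for q,s,c in blobs(sc,60): print("scan",c.round(),s[4],P[q].mean(0).round(4),cv2.minAreaRect(P[q][:,:2].astype(np.float32)))
a=p[150:350,140:540,::-1]; cv2.imwrite("pics/v1.png",cv2.resize(a,None,fx=2,fy=2))
E
```

```text
{'clock': 33.45, 'qpos': [0.7817, 0.6966, -0.6885, 1.7548, 0.5366, 0.9019, 1.4302], 'ee_pos': [0.5338, -0.2279, 0.1688], 'tcp_rot': [[-0.9999, 0.0004, -0.0109], [0.0002, 1.0, 0.0099], [0.0109, 0.0099, -0.9999]], 'force': [0.4872, 0.3194, -0.1508], 'grasp_force': 0.0, 'opening': 0.0006}
jar [353. 192.] 226 [ 0.6484 -0.012   0.1048] top 0.110
jar [312. 196.] 227 [0.6364 0.0906 0.1043] top 0.109
jar [270. 199.] 230 [0.6257 0.1924 0.1046] top 0.110
scan [365. 291.] 847 [ 0.4104 -0.0487  0.0306] ((0.4071928858757019, -0.047637008130550385), (0.04923341050744057, 0.14710678160190582), 69.0855484008789)
```

View pics/v1.png

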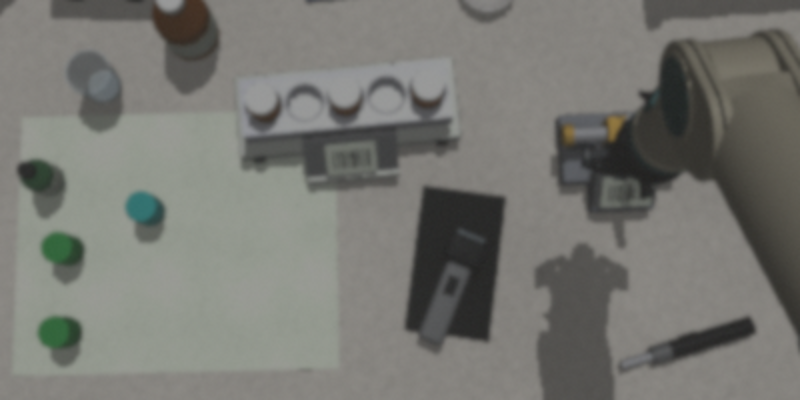

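Emit:
servo_tool(
  commands=[
    [0, 0, 0.025, 0, 0],
    [0, 0, 0.025, 0, 0],
    [0, 0, 0.022, 0, 0],
    [0, 0, 0, 0, 0],
  ],
)

```text
clock: 34.0
ee_pos: [0.5324, -0.2257, 0.0954]
tcp_rot: [[-1.0, -0.003, -0.014], [-0.003, 1.0, 0.011], [0.014, 0.011, -1.0]]
force: [-0.3, -0.7, 0.6]
opening: 0.0001
grasp_force: 0.0
```

Emit:
servo_tool(
  commands=[
    [-0.0008, -0.0116, 0, 0, 0],
    [-0.0007, -0.0116, 0, 0, 0],
    [-0.0003, -0.0125, 0, 0, 0],
    [-0.0004, -0.0124, 0, 0, 0],
    [0, 0, 0, 0, 0],
  ],
)

```text
clock: 34.62
ee_pos: [0.5344, -0.278, 0.096]
tcp_rot: [[-1.0, 0.003, -0.012], [0.003, 1.0, 0.008], [0.012, 0.008, -1.0]]
force: [0.3, -0.5, -0.2]
opening: -0.0005
grasp_force: 0.0
```

Emit:
servo_tool(
  commands=[
    [-0.0045, -0.011, 0, 0, 0],
    [-0.0045, -0.011, 0, 0, 0],
    [-0.008, -0.009, 0, 0, 0],
    [-0.008, -0.0088, 0, 0, 0],
    [-0.0077, -0.0045, 0, 0, 0],
    [-0.0076, -0.0045, 0, 0, 0],
    [-0.0066, -0.0016, 0, 0, 0],
    [-0.0066, -0.0016, 0, 0, 0],
    [0, 0, 0, 0, 0],
  ],
)

```text
clock: 35.75
ee_pos: [0.5894, -0.3279, 0.0951]
tcp_rot: [[-1.0, -0.0, -0.01], [-0.0, 1.0, 0.009], [0.01, 0.009, -1.0]]
force: [-0.8, 0.2, 0.0]
opening: 0.0005
grasp_force: 0.0
```

```bash
python3 - <<'E'
from h import *
st()
p,d,m,T,o=wrist("tap2"); P=pts(m,T,d); X,Y,Z=P[...,0],P[...,1],P[...,2]
p2,_=robot.read_camera("scene"); cv2.imwrite("pics/v2.png",np.hstack([cv2.resize(p[:,:,::-1],(400,300)),cv2.resize(p2[150:300,120:320,::-1],(400,300))]))
E
```

```text
{'clock': 35.75, 'qpos': [0.809, 0.9004, -0.6316, 1.5272, 0.6087, 0.9314, 1.5525], 'ee_pos': [0.5894, -0.3279, 0.0951], 'tcp_rot': [[-0.9999, -0.0001, -0.0102], [-0.0002, 1.0, 0.0087], [0.0102, 0.0087, -0.9999]], 'force': [-0.775, 0.221, 0.0021], 'grasp_force': 0.0, 'opening': 0.0005}
```

View pics/v2.png

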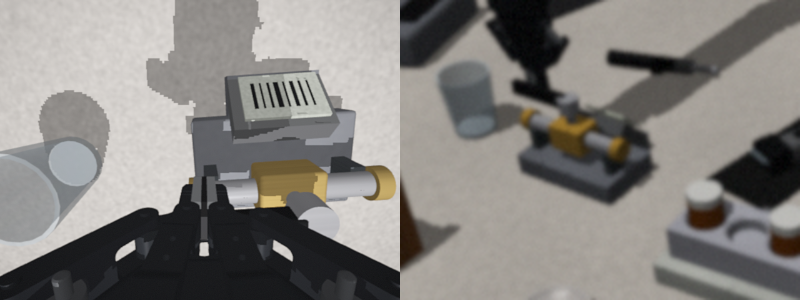

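Emit:
servo_tool(
  commands=[
    [-0.003, 0, 0, 0, 0],
    [-0.003, 0, 0, 0, 0],
    [0, 0, 0, 0, 0],
  ],
)

```text
clock: 36.22
ee_pos: [0.5901, -0.3283, 0.0949]
tcp_rot: [[-1.0, 0.001, -0.021], [0.001, 1.0, 0.009], [0.021, 0.009, -1.0]]
force: [-11.1, 1.5, 7.9]
opening: -0.0002
grasp_force: 5.4
```

Emit:
servo_tool(
  commands=[
    [-0.003, 0, 0, 0, 0],
    [-0.002, 0, 0, 0, 0],
    [0, 0, 0, 0, 0],
  ],
)

```text
clock: 36.6
ee_pos: [0.5903, -0.3284, 0.0948]
tcp_rot: [[-1.0, 0.002, -0.031], [0.001, 1.0, 0.009], [0.031, 0.009, -0.999]]
force: [-21.3, 3.6, 16.4]
opening: -0.0
grasp_force: 10.8
```

Emit:
servo_tool(
  commands=[
    [0.01, 0, 0, 0, 0],
    [0.02, 0, 0, 0, 0],
    [0.02, 0, -0.01, 0, 0],
    [0.02, 0, -0.03, 0, 0],
    [0, 0, -0.03, 0, 0],
    [0, 0, -0.04, 0, 0],
    [0, 0, -0.04, 0, 0],
    [0, 0, 0, 0, 0.085],
    [0, 0, 0, 0, 0.085],
  ],
)

```text
clock: 37.72
ee_pos: [0.531, -0.3293, 0.2453]
tcp_rot: [[-1.0, 0.0, -0.011], [0.0, 1.0, 0.009], [0.011, 0.009, -1.0]]
force: [-0.7, -1.0, -0.4]
opening: 0.0353
grasp_force: 0.0
```

```bash
python3 - <<'E'
from h import *
st()
p,d,m,T,o=wrist("tap3"); P=pts(m,T,d); X,Y,Z=P[...,0],P[...,1],P[...,2]; hs=cv2.cvtColor(p,cv2.COLOR_RGB2HSV)
L=(d>0)&(Z>.112)&(Z<.126)&(X>.5)&(X<.66)&(Y<-.2)&(Y>-.38)
q=P[L]; print(len(q))
if len(q)>50:
    s=q[q[:,1]<-.285]; f=np.polyfit(s[:,1],s[:,0],1); print("lever dir deg",270-np.degrees(np.arctan(f[0])),"x at -.326",np.polyval(f,-.326),"tip",s[s[:,1].argmin()])
cv2.imwrite("pics/v3.png",cv2.resize(p[:,:,::-1],(400,300)))
E
```

```text
{'clock': 37.725, 'qpos': [0.9342, 0.6765, -0.7356, 1.5468, 0.4797, 1.1215, 1.6616], 'ee_pos': [0.531, -0.3293, 0.2453], 'tcp_rot': [[-0.9999, 0.0003, -0.0115], [0.0002, 1.0, 0.0088], [0.0115, 0.0088, -0.9999]], 'force': [-0.7341, -0.9767, -0.3826], 'grasp_force': 0.0, 'opening': 0.0353}
1340
lever dir deg 273.6643369500131 x at -.326 0.6044402487934355 tip [ 0.60465398 -0.35049733  0.11377882]
```

View pics/v3.png

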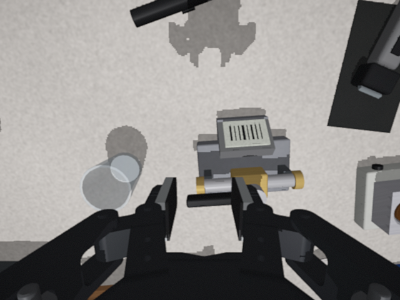

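```bash
cat > search.py <<'E'
from sim import *
D=[json.loads(l) for l in open("log.jsonl")]; q0=np.array(D[-1][0]); p0,M0=fk(q0,x)
def turn(M,a): return M@R.from_euler('z',a,degrees=True).as_matrix()
def step(q,p,a):
    _,M=fk(q,x); return go(q,np.array(p),turn(M,a),max(4,int(abs(a)/8)))
def mar(q): return np.minimum(q-LO,HI-q)
near=(.45,-.06,.2)
rng=np.random.default_rng(0); best=[]
spots=[(.42,-.1,.2),(.45,-.06,.1),(.6,-.06,.25),(.75,-.1,.3),(.55,-.3,.25),(.5,.2,.25),(.45,-.06,.4)]
for it in range(250):
    n=rng.integers(1,4); q=q0; seq=[]; ok=True; tot=0
    for k in range(n):
        s=spots[rng.integers(len(spots))]; a=float(rng.integers(-9,10)*20)
        if abs(tot+a)>240: a=-a
        q=step(q,s,0); q=step(q,s,a/2); q=step(q,s,a/2); tot+=a; seq.append((s,a)); ok&=mar(q).min()>.1
        if not ok: break
    if not ok: continue
    q=step(q,near,0); r=21-tot; q=step(q,near,r/2); q=step(q,near,r-r/2)
    l=step(q,(.418,-.052,.006),0); best.append((mar(l).min(),seq,r,l.round(2)))
best.sort(key=lambda t:-t[0])
for b in best[:6]: print(b)
E
timeout 500 python3 search.py
```

```text
(np.float64(0.22756980494370982), [((0.5, 0.2, 0.25), 80.0), ((0.45, -0.06, 0.4), 160.0), ((0.45, -0.06, 0.1), -140.0)], -79.0, array([ 0.64,  0.92, -0.89,  2.24,  1.29,  0.69, -0.03]))
(np.float64(0.22749799842763085), [((0.45, -0.06, 0.4), 40.0), ((0.45, -0.06, 0.4), 180.0)], -199.0, array([ 0.63,  0.92, -0.89,  2.24,  1.29,  0.69, -0.03]))
(np.float64(0.2255586514853971), [((0.45, -0.06, 0.4), 180.0)], -159.0, array([ 0.55,  0.87, -0.75,  2.24,  1.25,  0.57,  0.01]))
(np.float64(0.2254116781045723), [((0.45, -0.06, 0.1), 0.0), ((0.45, -0.06, 0.4), 180.0)], -159.0, array([ 0.55,  0.87, -0.75,  2.24,  1.25,  0.57,  0.01]))
(np.float64(0.22519724979926536), [((0.45, -0.06, 0.4), 180.0), ((0.45, -0.06, 0.1), 20.0)], -179.0, array([ 0.54,  0.86, -0.73,  2.24,  1.25,  0.55,  0.01]))
(np.float64(0.22474027533705687), [((0.45, -0.06, 0.1), -20.0), ((0.45, -0.06, 0.4), 180.0)], -139.0, array([ 0.52,  0.85, -0.7 ,  2.25,  1.24,  0.53,  0.02]))
```

Emit:
servo_tool(
  commands=[
    [0.0135, 0.0448, -0.0258, 0, 0.06],
    [0.0135, 0.0448, -0.0258, 0, 0.06],
    [0.0135, 0.0448, -0.0258, 0, 0.06],
    [0.0135, 0.0448, -0.0258, 0, 0.06],
    [0.0135, 0.0448, -0.0258, 0, 0.06],
    [0.0135, 0.0448, -0.0258, 0, 0.06],
    [0, 0, 0, 10, 0.06],
    [0, 0, 0, 10, 0.06],
    [0, 0, 0, 10, 0.06],
    [0, 0, 0, 10, 0.06],
  ],
)

```text
clock: 39.02
ee_pos: [0.4516, -0.062, 0.4027]
tcp_rot: [[-0.762, 0.647, -0.013], [0.647, 0.762, 0.01], [0.016, -0.001, -1.0]]
force: [0.7, -0.4, 0.0]
opening: 0.06
grasp_force: 0.0
```

Emit:
servo_tool(
  commands=[
    [0, 0, 0, 10, 0.06],
    [0, 0, 0, 10, 0.06],
    [0, 0, 0, 10, 0.06],
    [0, 0, 0, 10, 0.06],
    [0, 0, 0, 10, 0.06],
    [0, 0, 0, 10, 0.06],
    [0, 0, 0, 10, 0.06],
    [0, 0, 0, 10, 0.06],
    [0, 0, 0, 10, 0.06],
    [0, 0, 0, 10, 0.06],
  ],
)

```text
clock: 40.28
ee_pos: [0.4516, -0.062, 0.4026]
tcp_rot: [[0.77, 0.638, -0.014], [0.638, -0.77, 0.01], [-0.004, -0.016, -1.0]]
force: [-0.9, -0.5, 1.2]
opening: 0.0599
grasp_force: 0.0
```

Emit:
servo_tool(
  commands=[
    [0, 0, 0, 10, 0.06],
    [0, 0, 0, 10, 0.06],
    [0, 0, 0, 10, 0.06],
    [0, 0, 0, 10, 0.06],
    [0, 0, 0, 0, 0.06],
  ],
)

```text
clock: 40.9
ee_pos: [0.4517, -0.0619, 0.4028]
tcp_rot: [[1.0, 0.002, -0.013], [0.002, -1.0, 0.009], [-0.013, -0.009, -1.0]]
force: [0.4, 0.1, -0.3]
opening: 0.06
grasp_force: 0.0
```

```bash
python3 - <<'E'
from h import *
st()
from sim import *
q=np.array(json.loads(open("log.jsonl").readlines()[-1])[0]); M=fk(q,x)[1]; t=lambda a:M@R.from_euler('z',a,degrees=True).as_matrix()
mar=lambda q:np.minimum(q-LO,HI-q).min().round(2)
a=go(q,np.array([.45,-.06,.2]),M); a=go(go(a,np.array([.45,-.06,.2]),t(-80)),np.array([.45,-.06,.2]),t(-159)); l=go(a,np.array([.418,-.052,.006]),t(-159)); print(a.round(2),l.round(2),mar(l))
y=-159-21   # scanner yaw 0
b=go(a,np.array([.44,.07,.12]),t(y-6.8)); c=go(b,np.array([.40,-.275,.12]),t(y-3.8)); e=go(go(c,np.array([.44,-.056,.2]),t(y+6.7)),np.array([.435,-.056,.006]),t(y+6.7)); print([ (v.round(2),mar(v)) for v in(b,c,e)])
E
```

```text
{'clock': 40.9, 'qpos': [0.3703, 0.1966, -0.3563, 1.7363, 0.0627, 1.235, -1.5703], 'ee_pos': [0.4517, -0.0619, 0.4028], 'tcp_rot': [[0.9999, 0.0016, -0.0134], [0.0018, -1.0, 0.0093], [-0.0134, -0.0093, -0.9999]], 'force': [0.4217, 0.1011, -0.3192], 'grasp_force': 0.0, 'opening': 0.06}
[ 0.81  0.6  -1.1   2.03  0.66  0.94  0.56] [ 0.55  0.87 -0.76  2.24  1.25  0.58  0.01] 0.23
[(array([ 0.48,  0.75, -1.08,  2.13,  0.91,  0.85,  0.52]), np.float64(0.17)), (array([ 1.21,  0.8 , -1.08,  2.02,  0.9 ,  0.93,  1.27]), np.float64(0.17)), (array([ 0.6 ,  0.9 , -0.82,  2.2 ,  1.22,  0.65,  0.31]), np.float64(0.27))]
```

```bash
cat >> h.py <<'E'
def scan(name):
    p,d,m,T,o=wrist(name); P=pts(m,T,d); X,Y,Z=P[...,0],P[...,1],P[...,2]; hs=cv2.cvtColor(p,cv2.COLOR_RGB2HSV); v=hs[...,2]
    mat=(d>0)&(Z<.008)&(v<70)&(X>.3)&(X<.58)&(Y>-.16)&(Y<.06)
    b=[t[0] for t in blobs(mat,200)]; c=np.argwhere(np.any(b,0))[:,::-1]; w=ray(m,T,c,.001)[:,:2].astype(np.float32); print("mat",cv2.minAreaRect(w))
    s=(d>0)&(Z>.018)&(Z<.045)&(X>.3)&(X<.58)&(Y>-.2)&(Y<.1); b=max(blobs(s,200),key=lambda t:t[1][4])[0]
    w=P[b]; print("scanner",b.sum(),cv2.minAreaRect(w[:,:2].astype(np.float32)))
    h=w[(w[:,2]>.025)&(w[:,2]<.0325)]; k=w[w[:,2]>.0325]; print(" handle n %d"%len(h),cv2.minAreaRect(h[:,:2].astype(np.float32)),"head n %d"%len(k),cv2.minAreaRect(k[:,:2].astype(np.float32)) if len(k)>20 else "")
    print("ee",np.round(o["ee_pos"],4),o["clock"])
E
python3 - <<'E'
from h import *
scan("sc1")
E
```

```text
mat ((0.4383731484413147, -0.05416135489940643), (0.10669147223234177, 0.18749043345451355), 83.55369567871094)
scanner 2688 ((0.4053559899330139, -0.04720831289887428), (0.04983005300164223, 0.14760851860046387), 68.94277954101562)
 handle n 1892 ((0.4044356644153595, -0.04685397446155548), (0.04983005300164223, 0.14348405599594116), 68.94277954101562) head n 569 ((0.4311158061027527, -0.05824058875441551), (0.046918921172618866, 0.07494678348302841), 71.1120376586914)
ee [ 0.4517 -0.0619  0.4028] 40.9
```

Emit:
servo_tool(
  commands=[
    [0, 0, 0.05, 0, 0.06],
    [0, 0, 0.05, 0, 0.06],
    [0, 0, 0.05, 0, 0.06],
    [0, 0, 0.05, 0, 0.06],
    [0, 0, 0, -10, 0.06],
    [0, 0, 0, -10, 0.06],
    [0, 0, 0, -10, 0.06],
    [0, 0, 0, -10, 0.06],
    [0, 0, 0, -10, 0.06],
    [0, 0, 0, -10, 0.06],
  ],
)

```text
clock: 42.2
ee_pos: [0.4496, -0.0601, 0.2035]
tcp_rot: [[0.493, 0.87, -0.012], [0.87, -0.492, 0.01], [0.002, -0.015, -1.0]]
force: [-0.4, -0.0, -0.6]
opening: 0.0601
grasp_force: 0.0
```

Emit:
servo_tool(
  commands=[
    [0, 0, 0, -10, 0.06],
    [0, 0, 0, -10, 0.06],
    [0, 0, 0, -10, 0.06],
    [0, 0, 0, -10, 0.06],
    [0, 0, 0, -10, 0.06],
    [0, 0, 0, -10, 0.06],
    [0, 0, 0, -10, 0.06],
    [0, 0, 0, -10, 0.06],
    [0, 0, 0, -10, 0.06],
    [0, 0, 0, -9, 0.06],
  ],
)

```text
clock: 43.45
ee_pos: [0.4497, -0.0601, 0.2036]
tcp_rot: [[-0.936, 0.351, -0.012], [0.351, 0.936, 0.01], [0.014, 0.005, -1.0]]
force: [0.3, -0.5, -0.1]
opening: 0.0597
grasp_force: 0.0
```

Emit:
servo_tool(
  commands=[
    [0, 0, 0, 0, 0.06],
    [0, 0, 0, 0, 0.06],
  ],
)

```text
clock: 43.7
ee_pos: [0.4497, -0.0601, 0.2037]
tcp_rot: [[-0.933, 0.36, -0.012], [0.36, 0.933, 0.009], [0.014, 0.005, -1.0]]
force: [0.0, -0.1, -0.8]
opening: 0.0602
grasp_force: 0.0
```

```bash
python3 - <<'E'
from h import *
st(); scan("sc2")
E
```

```text
{'clock': 43.7, 'qpos': [0.8089, 0.6146, -1.1028, 2.0454, 0.6842, 0.9246, 0.5324], 'ee_pos': [0.4497, -0.0601, 0.2037], 'tcp_rot': [[-0.9328, 0.3601, -0.0117], [0.36, 0.9329, 0.0094], [0.0143, 0.0046, -0.9999]], 'force': [0.0438, -0.0535, -0.8452], 'grasp_force': 0.0, 'opening': 0.0602}
mat ((0.4380415380001068, -0.05418837070465088), (0.10846097767353058, 0.18830496072769165), 83.5038833618164)
scanner 5192 ((0.3847839832305908, -0.03873584046959877), (0.03398087993264198, 0.10439394414424896), 69.07978820800781)
 handle n 4887 ((0.3853033185005188, -0.03894593566656113), (0.03340132534503937, 0.1030065268278122), 69.1694107055664) head n 73 ((0.4070527255535126, -0.047243647277355194), (0.013294131495058537, 0.022131050005555153), 68.3660888671875)
ee [ 0.4497 -0.0601  0.2037] 43.7
```

View pics/sc2.png

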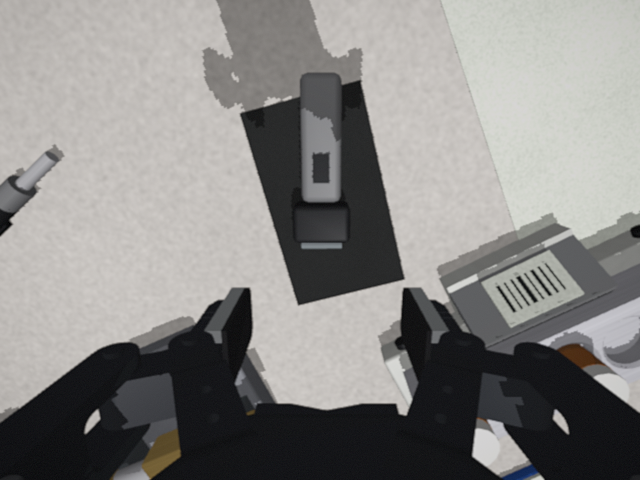

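Emit:
servo_tool(
  commands=[
    [0.0115, -0.0014, 0.025, 0, 0.06],
    [0.0115, -0.0014, 0.03, 0, 0.06],
    [0.0115, -0.0014, 0.03, 0, 0.06],
    [0, 0, 0.03, 0, 0.06],
    [0, 0, 0.025, 0, 0.06],
    [0, 0, 0.02, 0, 0.06],
    [0, 0, 0, 0, 0.06],
    [0, 0, 0, 0, 0.06],
  ],
)

```text
clock: 44.75
ee_pos: [0.4147, -0.05, 0.0449]
tcp_rot: [[-0.933, 0.359, -0.011], [0.359, 0.933, 0.009], [0.013, 0.005, -1.0]]
force: [0.2, -0.7, 0.2]
opening: 0.0599
grasp_force: 0.0
```

```bash
python3 - <<'E'
from h import *
st(); p,d,m,T,o=wrist("sc3"); e=np.array(o["ee_pos"]); P=(pts(m,T,d)-e)@np.array(o["tcp_rot"]); Z=pts(m,T,d)[...,2]
s=(d>0)&(Z>.022)&(Z<.034)&(np.abs(P[...,1])<.028)&(P[...,0]>0)&(P[...,0]<.12)
w=P[s]; print("handle in tool",cv2.minAreaRect(w[:,:2].astype(np.float32)),"rear end",np.percentile(w[:,0],99.5))
s=(d>0)&(Z>.022)&(Z<.04)&(np.abs(P[...,1])<.028)&(P[...,0]>-.08)&(P[...,0]<.12); w=P[s]; print("front",np.percentile(w[:,0],.5))
E
```

```text
{'clock': 44.75, 'qpos': [0.5673, 0.8011, -0.7643, 2.2657, 1.1586, 0.5628, 0.0833], 'ee_pos': [0.4147, -0.05, 0.0449], 'tcp_rot': [[-0.9334, 0.3587, -0.0105], [0.3586, 0.9334, 0.0091], [0.0131, 0.0047, -0.9999]], 'force': [0.2412, -0.6819, 0.1988], 'grasp_force': 0.0, 'opening': 0.0599}
handle in tool ((0.041805099695920944, -0.0005104318261146545), (0.03410560265183449, 0.0835941731929779), 89.99443054199219) rear end 0.08301327641986632
front -0.05412659542775221
```

Emit:
servo_tool(
  commands=[
    [0, -0.0005, 0.018, 0, 0.06],
    [0, 0, 0.014, 0, 0.06],
    [0, 0, 0.006, 0, 0.06],
    [0, 0, 0, 0, 0.06],
    [0, 0, 0, 0, 0.025],
    [0, 0, 0, 0, 0.025],
    [0, 0, 0, 0, 0.025],
    [0, 0, 0, 0, 0.025],
    [0, 0, 0, 0, 0.025],
  ],
  newtons=45,
)

```text
clock: 45.92
ee_pos: [0.414, -0.0503, 0.007]
tcp_rot: [[-0.933, 0.359, -0.01], [0.358, 0.933, 0.009], [0.013, 0.004, -1.0]]
force: [-0.4, -0.5, 5.8]
opening: 0.0329
grasp_force: 45.3
```

```bash
python3 - <<'E'
from h import *
st()
E
```

```text
{'clock': 45.925, 'qpos': [0.5112, 0.867, -0.6766, 2.2785, 1.3284, 0.5054, -0.0651], 'ee_pos': [0.414, -0.0503, 0.007], 'tcp_rot': [[-0.9334, 0.3586, -0.0103], [0.3585, 0.9335, 0.0087], [0.0127, 0.0044, -0.9999]], 'force': [-0.3995, -0.5319, 5.7931], 'grasp_force': 45.3446, 'opening': 0.0329}
```

Emit:
servo_tool(
  commands=[
    [0, 0, -0.02, 0, 0.025],
    [0, 0, -0.03, 0, 0.025],
    [0, 0, -0.04, 0, 0.025],
    [0, 0, -0.04, 0, 0.025],
    [0, 0, 0, 0, 0.025],
    [0, 0, 0, 0, 0.025],
  ],
)

```text
clock: 46.68
ee_pos: [0.4144, -0.052, 0.1359]
tcp_rot: [[-0.933, 0.359, -0.012], [0.359, 0.933, 0.008], [0.015, 0.004, -1.0]]
force: [0.5, -0.1, -1.6]
opening: 0.0332
grasp_force: 45.6
```

```bash
cat >> h.py <<'E'
def inhand(name):
    p,d,m,T,o=wrist(name); e=np.array(o["ee_pos"]); W=pts(m,T,d); P=(W-e)@np.array(o["tcp_rot"]); hs=cv2.cvtColor(p,cv2.COLOR_RGB2HSV)
    s=(d>0)&(np.abs(P[...,1])<.010)&(P[...,0]>.02)&(P[...,0]<.075)&(P[...,2]<-.015)&(P[...,2]>-.035)
    w=W[s]; A=np.c_[w[:,:2]-w[:,:2].mean(0),np.ones(len(w))]; g=np.linalg.lstsq(A,w[:,2],rcond=None)[0]; tx=np.array(o["tcp_rot"])[:2,0]; ty=np.array(o["tcp_rot"])[:2,1]
    print("handle top n",len(w),"height over tcp %.4f"%(g[2]-e[2]),"slope fwd %.4f side %.4f"%(-g[:2]@tx,g[:2]@ty))
    s=(d>0)&(np.abs(P[...,1])<.028)&(P[...,0]>.02)&(P[...,0]<.12)&(P[...,2]<-.01)&(P[...,2]>-.04); w=P[s]; r=cv2.minAreaRect(w[:,:2].astype(np.float32)); print("rear",np.percentile(w[:,0],99.5).round(4),r)
    y=[(P[...,1][s&(np.abs(P[...,0]-xx)<.006)]) for xx in(.03,.05,.07)]; print("axis y at x=30,50,70:",[round((v.min()+v.max())/2,4) for v in y if len(v)])
E
python3 - <<'E'
from h import *
st(); inhand("ih")
E
```

```text
{'clock': 46.675, 'qpos': [0.7086, 0.65, -0.9564, 2.2043, 0.8267, 0.721, 0.3759], 'ee_pos': [0.4144, -0.052, 0.1359], 'tcp_rot': [[-0.9332, 0.3591, -0.0123], [0.359, 0.9333, 0.0085], [0.0145, 0.0035, -0.9999]], 'force': [0.4647, -0.0963, -1.616], 'grasp_force': 45.5758, 'opening': 0.0332}
handle top n 10417 height over tcp 0.0223 slope fwd -0.0002 side 0.0003
rear 0.083 ((0.05182329937815666, 0.00017049536108970642), (0.06364744901657104, 0.03416135162115097), 0.019244156777858734)
axis y at x=30,50,70: [np.float64(0.0002), np.float64(0.0002), np.float64(0.0002)]
```

```bash
python3 - <<'E'
from h import *
import json
L=[json.loads(l) for l in open("log.jsonl")]; m=robot.camera_model("wrist"); K=np.array(m["K"])
def find(e0): return min(L,key=lambda t:np.linalg.norm(np.array(t[1])-e0))
for nm,e0,g in(("tap3",(.531,-.3293,.2453),(.528,-.266)),("sc2",(.4497,-.0601,.2037),(.564,.083)),("wblk",None,(.564,.083)),("tap2",(.5894,-.3279,.0951),(.528,-.266))):
    if e0: 
        q,e,Rm=find(np.array(e0)); F=np.eye(4);F[:3,:3]=Rm;F[:3,3]=e;T=F@np.array(m["hand_eye"])
    else: T=np.load("pics/wblk.npz")["T"]
    p=cv2.imread(f"pics/{nm}.png"); c=np.linalg.inv(T)@np.r_[g,.051,1]; u=(K[:2,:2]@(c[:2]/c[2])+K[:2,2])
    hsv=cv2.cvtColor(p,cv2.COLOR_BGR2HSV); k=p.astype(int); pale=((k.min(2)>150)&(hsv[...,1]<40)).astype(np.uint8); r=int(.055*K[0,0]/c[2]); w=np.zeros_like(pale); cv2.circle(w,tuple(int(a) for a in u),r,1,-1)
    n,l,s,ct=cv2.connectedComponentsWithStats(cv2.morphologyEx(pale*w,cv2.MORPH_CLOSE,np.ones((9,9))))
    for i in range(1,n):
        if s[i,4]<.3*(.064*.03*(K[0,0]/c[2])**2): continue
        cc=cv2.findContours((l==i).astype(np.uint8),0,2)[0]; rr=cv2.minAreaRect(max(cc,key=len)); print(nm,"pred px",u.round(),"rect",np.round(rr[0]),np.round(np.array(rr[1])*c[2]/K[0,0],3),"world",ray(m,T,rr[0],.051)[0].round(4))
E
```

```text
tap3 pred px [393. 212.] rect [392. 193.] [0.075 0.108] world [ 0.5106 -0.268   0.051 ]
sc2 pred px [530. 289.] rect [528. 284.] [0.055 0.094] world [0.5591 0.0823 0.051 ]
wblk pred px [330. 262.] rect [324. 224.] [0.023 0.088] world [0.6072 0.089  0.051 ]
wblk pred px [330. 262.] rect [331. 280.] [0.065 0.107] world [0.5424 0.0813 0.051 ]
tap2 pred px [452. 151.] rect [471. 113.] [0.074 0.088] world [ 0.5104 -0.2583  0.051 ]
```

Emit:
servo_tool(
  commands=[
    [0, 0, 0, -9.3, 0.025],
    [0, 0, 0, -9.3, 0.025],
    [0, 0, 0, -9.3, 0.025],
    [-0.0094, 0.0293, 0.0058, 0, 0.025],
    [-0.0094, 0.0293, 0.0058, 0, 0.025],
    [-0.0094, 0.0293, 0.0058, 0, 0.025],
    [-0.0094, 0.0293, 0.0058, 0, 0.025],
    [0, 0, 0, 0, 0.025],
    [0, 0, 0, 0, 0.025],
  ],
)

```text
clock: 47.85
ee_pos: [0.4371, 0.069, 0.113]
tcp_rot: [[-0.993, -0.12, -0.014], [-0.121, 0.993, 0.008], [0.013, 0.01, -1.0]]
force: [0.1, -0.8, -1.7]
opening: 0.0326
grasp_force: 45.7
```

```bash
cat >> h.py <<'E'
def aim(L,yaw,s0=.004,dz=.0077):
    "aim error of the scanner at label L (station yaw, deg) and the tool shift that mends it"
    o=robot.get_obs(); Rm=np.array(o["tcp_rot"]); e=np.array(o["ee_pos"]); f=-Rm[:,0].copy(); f[2]=0; f/=np.linalg.norm(f)
    W=e+(s0+.053)*f+[0,0,.016-dz]; a=np.radians(yaw); n=np.array([-np.cos(a)*.7071,-np.sin(a)*.7071,.7071]); s=np.r_[f[:2]*.7071,-.7071]
    print("window",W.round(4),"dist %.4f"%((W-L)@n),"off-axis mm",((W-L)-((W-L)@n)*n).round(4)*1e3,"angle deg %.2f"%np.degrees(np.arccos(-s@n)),"yaw err %.2f"%(np.degrees(np.arctan2(f[1],f[0]))-yaw),"tool shift",(Rm.T@(L+.1*n-W)).round(4))
    print("ee",e.round(4),"tilt",Rm[:,2].round(4),"clock",o["clock"])
E
python3 - <<'E'
from h import *
aim(np.array([.5645,.084,.051]),6.81); inhand("ih2")
E
```

```text
window [0.4937 0.0758 0.1213] dist 0.1001 off-axis mm [-0.5  0.2 -0.5] angle deg 0.36 yaw err 0.11 tool shift [-0.0005 -0.0003 -0.0004]
ee [0.4371 0.069  0.113 ] tilt [-0.0139  0.0079 -0.9999] clock 47.85
handle top n 10385 height over tcp 0.0222 slope fwd 0.0009 side 0.0065
rear 0.0828 ((0.051720116287469864, 0.0005822479724884033), (0.03425486013293266, 0.06346730142831802), 89.91111755371094)
axis y at x=30,50,70: [np.float64(0.0006), np.float64(0.0006), np.float64(0.0006)]
```

Emit:
servo_tool(
  commands=[
    [0, 0, 0, 0, 0.025],
    [0, 0, 0, 0, 0.025],
    [0, 0, 0, 0, 0.025],
    [0, 0, 0, 0, 0.025],
    [0, 0, 0, 0, 0.025],
    [0, 0, 0, 0, 0.025],
    [0, 0, 0, 0, 0.025],
    [0, 0, 0, 0, 0.025],
    [0, 0, 0, 0, 0.025],
    [0, 0, 0, 0, 0.025],
  ],
)

```text
clock: 49.15
ee_pos: [0.4381, 0.0696, 0.114]
tcp_rot: [[-0.993, -0.12, -0.011], [-0.12, 0.993, 0.009], [0.01, 0.01, -1.0]]
force: [0.5, 1.2, -1.7]
opening: 0.0333
grasp_force: 45.7
```

Emit:
servo_tool(
  commands=[
    [0, 0, 0, 0, 0.025],
    [0, 0, 0, 0, 0.025],
    [0, 0, 0, 0, 0.025],
    [0, 0, 0, 0, 0.025],
    [0, 0, 0, 0, 0.025],
    [0, 0, 0, 0, 0.025],
  ],
)

```text
clock: 49.9
ee_pos: [0.4381, 0.0697, 0.114]
tcp_rot: [[-0.993, -0.12, -0.011], [-0.12, 0.993, 0.009], [0.01, 0.01, -1.0]]
force: [0.0, -1.6, -0.9]
opening: 0.033
grasp_force: 45.7
```

Emit:
servo_tool(
  commands=[
    [0, 0, 0, 3.1, 0.025],
    [0.00646, -0.0379, -0.0003, 0, 0.025],
    [0.00646, -0.0379, -0.0003, 0, 0.025],
    [0.00646, -0.0379, -0.0003, 0, 0.025],
    [0.00646, -0.0379, -0.0003, 0, 0.025],
    [0.00646, -0.0379, -0.0003, 0, 0.025],
    [0.00646, -0.0379, -0.0003, 0, 0.025],
    [0.00646, -0.0379, -0.0003, 0, 0.025],
    [0.00646, -0.0379, -0.0003, 0, 0.025],
    [0.00646, -0.0379, -0.0003, 0, 0.025],
  ],
)

```text
clock: 51.15
ee_pos: [0.4024, -0.2759, 0.1139]
tcp_rot: [[-0.998, -0.066, -0.011], [-0.066, 0.998, 0.009], [0.011, 0.01, -1.0]]
force: [0.4, -0.5, -2.0]
opening: 0.033
grasp_force: 45.7
```

Emit:
servo_tool(
  commands=[
    [0, 0, 0, 0, 0.025],
    [0, 0, 0, 0, 0.025],
  ],
)

```text
clock: 51.4
ee_pos: [0.4027, -0.2738, 0.114]
tcp_rot: [[-0.998, -0.066, -0.011], [-0.066, 0.998, 0.01], [0.01, 0.011, -1.0]]
force: [-0.1, 0.8, -1.3]
opening: 0.0331
grasp_force: 45.8
```

```bash
python3 - <<'E'
from h import *
aim(np.array([.529,-.267,.051]),3.77); inhand("ih3")
E
```

```text
window [ 0.4595 -0.27    0.1223] dist 0.0995 off-axis mm [0.8 1.6 0.9] angle deg 0.36 yaw err 0.04 tool shift [ 0.0012 -0.0015  0.0005]
ee [ 0.4027 -0.2738  0.114 ] tilt [-0.0111  0.01   -0.9999] clock 51.4
handle top n 10372 height over tcp 0.0221 slope fwd 0.0031 side 0.0074
rear 0.0829 ((0.05170886963605881, 0.000606948509812355), (0.06343585252761841, 0.03417500853538513), 0.11278346925973892)
axis y at x=30,50,70: [np.float64(0.0006), np.float64(0.0006), np.float64(0.0006)]
```

Emit:
servo_tool(
  commands=[
    [0.001, -0.0015, 0, 0, 0.025],
    [0, 0, 0, 0, 0.025],
    [0, 0, 0, 0, 0.025],
    [0, 0, 0, 0, 0.025],
    [0, 0, 0, 0, 0.025],
    [0, 0, 0, 0, 0.025],
    [0, 0, 0, 0, 0.025],
    [0, 0, 0, 0, 0.025],
    [0, 0, 0, 0, 0.025],
    [0, 0, 0, 0, 0.025],
  ],
)

```text
clock: 52.7
ee_pos: [0.4017, -0.2761, 0.1139]
tcp_rot: [[-0.998, -0.066, -0.011], [-0.066, 0.998, 0.009], [0.011, 0.01, -1.0]]
force: [0.4, -0.4, -2.3]
opening: 0.0331
grasp_force: 45.8
```

Emit:
servo_tool(
  commands=[
    [0, 0, 0, 0, 0.025],
    [0, 0, 0, 0, 0.025],
    [0, 0, 0, 0, 0.025],
    [0, 0, 0, 0, 0.025],
    [0, 0, 0, 0, 0.025],
    [0, 0, 0, 0, 0.025],
    [0, 0, 0, 0, 0.025],
    [0, 0, 0, 0, 0.025],
    [0, 0, 0, 0, 0.025],
    [0, 0, 0, 0, 0.025],
  ],
)

```text
clock: 53.95
ee_pos: [0.4017, -0.2761, 0.1139]
tcp_rot: [[-0.998, -0.066, -0.011], [-0.066, 0.998, 0.009], [0.011, 0.01, -1.0]]
force: [-0.2, 0.4, -1.7]
opening: 0.0334
grasp_force: 45.8
```

```bash
python3 - <<'E'
from h import *
aim(np.array([.529,-.267,.051]),3.77)
E
```

```text
window [ 0.4586 -0.2724  0.1222] dist 0.1003 off-axis mm [ 0.4 -0.7  0.3] angle deg 0.36 yaw err 0.02 tool shift [0.0001 0.0007 0.0005]
ee [ 0.4017 -0.2761  0.1139] tilt [-0.0115  0.0091 -0.9999] clock 53.95
```

Emit:
servo_tool(
  commands=[
    [0, 0, 0, 5.1, 0.025],
    [0, 0, 0, 5.2, 0.025],
    [-0.0011, 0.037, 0, 0, 0.025],
    [-0.0011, 0.037, 0, 0, 0.025],
    [-0.0011, 0.037, 0, 0, 0.025],
    [-0.0011, 0.037, 0, 0, 0.025],
    [-0.0011, 0.037, 0, 0, 0.025],
    [-0.0011, 0.037, 0, 0, 0.025],
    [0, 0, 0, 0, 0.025],
    [0, 0, 0, 0, 0.025],
  ],
)

```text
clock: 55.2
ee_pos: [0.4333, -0.0568, 0.1155]
tcp_rot: [[-0.993, 0.113, -0.012], [0.113, 0.994, 0.008], [0.013, 0.007, -1.0]]
force: [0.4, -1.0, -2.4]
opening: 0.0332
grasp_force: 45.8
```

Emit:
servo_tool(
  commands=[
    [0, 0, 0.03, 0, 0.025],
    [0, 0, 0.03, 0, 0.025],
    [0, 0, 0.015, 0, 0.025],
    [0, 0, 0, 0, 0.025],
    [0, 0, 0, 0, 0.025],
  ],
)

```text
clock: 55.82
ee_pos: [0.4329, -0.0562, 0.041]
tcp_rot: [[-0.993, 0.115, -0.011], [0.115, 0.993, 0.009], [0.012, 0.008, -1.0]]
force: [-0.2, -0.3, -1.4]
opening: 0.033
grasp_force: 45.7
```

```bash
python3 - <<'E'
from h import *
st(); inhand("ih4"); o=robot.get_obs(); Rm=np.array(o["tcp_rot"]); e=np.array(o["ee_pos"]); f=-Rm[:2,0]; print("yaw",np.degrees(np.arctan2(f[1],f[0])),"origin",(e[:2]+.004*f).round(4),"tool shift",(Rm.T@np.r_[np.array([.4382,-.0542])-e[:2]-.004*f,0.0085-e[2]]).round(4))
E
```

```text
{'clock': 55.825, 'qpos': [0.6045, 0.8407, -0.8144, 2.2168, 1.1542, 0.6239, 0.3666], 'ee_pos': [0.4329, -0.0562, 0.041], 'tcp_rot': [[-0.9933, 0.1147, -0.0108], [0.1146, 0.9934, 0.009], [0.0118, 0.0077, -0.9999]], 'force': [-0.2321, -0.2901, -1.3625], 'grasp_force': 45.7382, 'opening': 0.033}
handle top n 10416 height over tcp 0.0222 slope fwd 0.0025 side 0.0029
rear 0.083 ((0.05179743096232414, 0.00039937347173690796), (0.06358425319194794, 0.03427297621965408), 0.013893543742597103)
axis y at x=30,50,70: [np.float64(0.0004), np.float64(0.0004), np.float64(0.0004)]
yaw -6.570747188713057 origin [ 0.4371 -0.0566] tool shift [-0.0012  0.0022  0.0327]
```

Emit:
servo_tool(
  commands=[
    [-0.0012, 0.0022, 0.014, 0, 0.025],
    [0, 0, 0.01, 0, 0.025],
    [0, 0, 0.006, 0, 0.025],
    [0, 0, 0.002, 0, 0.025],
    [0, 0, 0.001, 0, 0.025],
    [0, 0, 0, 0, 0.025],
  ],
)

```text
clock: 56.62
ee_pos: [0.4338, -0.0533, 0.0077]
tcp_rot: [[-0.993, 0.113, -0.011], [0.113, 0.994, 0.009], [0.012, 0.008, -1.0]]
force: [0.7, 0.3, -1.8]
opening: 0.0332
grasp_force: 45.9
```

Emit:
servo_tool(
  commands=[
    [0, 0, 0.001, 0, 0.025],
    [0, 0, 0, 0, 0.036],
    [0, 0, 0, 0, 0.045],
    [0, 0, 0, 0, 0.06],
    [0, 0, 0, 0, 0.06],
    [0, 0, -0.02, 0, 0.06],
    [0, 0, -0.03, 0, 0.06],
    [0, 0, -0.05, 0, 0.06],
    [0, 0, -0.05, 0, 0.06],
    [0, 0, -0.05, 0, 0.06],
  ],
)

```text
clock: 57.88
ee_pos: [0.4355, -0.055, 0.2081]
tcp_rot: [[-0.994, 0.113, -0.012], [0.113, 0.994, 0.009], [0.013, 0.008, -1.0]]
force: [1.6, -0.1, 0.2]
opening: 0.06
grasp_force: 0.0
```

Emit:
servo_tool(
  commands=[
    [0.0, -0.05, -0.03, 0, 0.06],
    [0.0, -0.05, -0.03, 0, 0.06],
    [0, -0.05, 0, 0, 0.06],
    [0, -0.05, 0, 0, 0.06],
    [0, -0.05, 0, 0, 0.06],
    [0, -0.05, 0, 0, 0.06],
    [0, 0, 0, 0, 0.06],
  ],
)

```text
clock: 58.75
ee_pos: [0.4008, -0.3579, 0.263]
tcp_rot: [[-0.993, 0.121, -0.013], [0.121, 0.993, 0.009], [0.014, 0.008, -1.0]]
force: [0.8, 0.6, -0.7]
opening: 0.0601
grasp_force: 0.0
```

```bash
python3 - <<'E'
from h import *
st(); scan("fin")
p,d=robot.read_camera("top"); m=robot.camera_model("top"); T=np.array(m["T"]); P=pts(m,T,d); X,Y,Z=P[...,0],P[...,1],P[...,2]
for q,s,c in blobs((Z>.085)&(Z<.125)&(X>.58)&(X<.7)&(Y>-.06)&(Y<.25),60): print("jar",P[q].mean(0).round(4),"top %.3f"%np.percentile(Z[q],95))
for q,s,c in blobs((X>.28)&(X<.56)&(Y<.04)&(Y>-.16)&(Z>.02)&(Z<.05),60): print("scan",s[4],cv2.minAreaRect(P[q][:,:2].astype(np.float32)))
cv2.imwrite("pics/v4.png",cv2.resize(p[150:350,140:540,::-1],None,fx=2,fy=2))
E
```

```text
{'clock': 58.75, 'qpos': [1.3675, 0.6709, -1.1477, 1.76, 0.6562, 1.1743, 1.4684], 'ee_pos': [0.4008, -0.3579, 0.263], 'tcp_rot': [[-0.9925, 0.1214, -0.0127], [0.1213, 0.9926, 0.0094], [0.0138, 0.0078, -0.9999]], 'force': [0.8177, 0.5503, -0.729], 'grasp_force': 0.0, 'opening': 0.0601}
mat ((0.43798428773880005, -0.055126771330833435), (0.10918563604354858, 0.18808259069919586), 83.60257720947266)
scanner 5373 ((0.4243956208229065, -0.0582338385283947), (0.049647606909275055, 0.1480584740638733), 88.66241455078125)
 handle n 3415 ((0.4227685034275055, -0.058642178773880005), (0.04954494535923004, 0.1442999243736267), 89.10621643066406) head n 982 ((0.4513598680496216, -0.05551203340291977), (0.04773387685418129, 0.07453585416078568), 82.69164276123047)
ee [ 0.4008 -0.3579  0.263 ] 58.75
jar [ 0.648  -0.012   0.1046] top 0.109
jar [0.6365 0.0907 0.1046] top 0.110
jar [0.6258 0.1926 0.1044] top 0.109
scan 852 ((0.42646461725234985, -0.05280894786119461), (0.05008420720696449, 0.1471603661775589), 83.5165786743164)
```

View pics/v4.png

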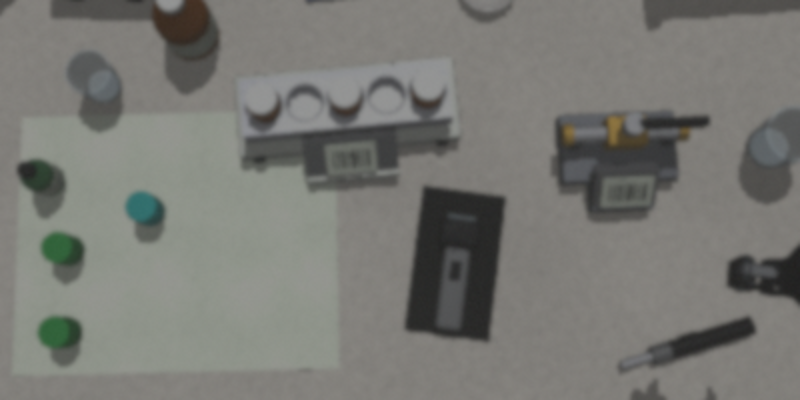

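The picture shows the three jars seated in pockets 1, 3 and 5. The lever lies along the pipe and the scanner lies centred on its mat.

```bash
python3 -c "
from rig import robot
print(robot.close_job())"
```

```text
the job is handed in; nothing more can be done
None
```

I've handed the job in at about 59 s. All three jars found on the bench stand upright in pockets, the tap is fully open, the block label then the tap tag were each scanned with a hold of over a second, and the scanner lies centred on its mat. My first try at one jar tilted it in the grip, so I stood it back on the bench and regrasped it. Nothing in the rig confirms that the scanner read the labels; the aim came from my measured positions.

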